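# Restock and close up the hallway fuse cabinet

## Robot

A 6-joint arm with a two-finger parallel gripper is mounted at the origin on the work surface. World frame = base frame: x ahead of the robot, y to its left, z up, the work surface at z = 0. Lengths are in mm, angles in rad, forces in N, time in s.
With the tool pointing down it reaches from about 350 to 775 mm from the base axis. Payload 7.3 kg.
Tool frame: the origin (TCP) lies at the very end of the fingers, on their centre line; the grasp point (between the pads) lies 19 mm behind it; z points along the fingers, y is the line along which they close (so a half turn about z gives the same grasp; the last joint's range is limited). The gripper opens to 92 mm and grips with 3 to 60 N. Pads are 19 mm wide; open, the fingers measure 130 mm over their backs; the gripper's body (75 mm by 190 mm) begins 47 mm behind the grasp point.
Start: joints at [1.098, 0.342, 1.524, -0, 1.275, -0.146], TCP at [168.518, 497.239, 226.741] pointing down, gripper open.
Joint ranges: [-2.53, 2.53], [-0.77, 2.02], [0.04, 2.7], [-1, 4.14], [0.28, 2.66], [-3.11, 3.11]. Speed limits (rad/s): [2.57, 2.57, 3.14, 3.14, 3.14, 3.14].

## Interface

Orientations are given as [roll, pitch, yaw] about the fixed x, y, z axes, in that order (R = Rz(yaw) Ry(pitch) Rx(roll)).
In Python, from plant import get_obs, optics, ticket, finder gives the robot as it stands.
- The arm moves only by the tool send_rows, never from a script. Its arguments are lists of equal length, an entry for each row: "offset": the shift along the tool's x, y, z scaled (see below), a list of three; "delta_rot": the turn, a rotation vector about the tool's x, y, z scaled (see below), a list of three. In form: {"offset": [[dx, dy, dz], ...], "delta_rot": [[rx, ry, rz], ...]}. A call has 1 to 8 rows; each row is the pose to reach, as a shift and turn from the pose commanded when the call began, along the tool's axes at that moment, turning the shorter way round; what a row does not reach only later rows make up. The controller multiplies each number of a shift by 120 mm and each number of a turn by 360 degrees. A row lasts 1/8 s, in which the tool goes at most 62.5 mm and 10.7 degrees, less where a joint would pass 70% of its speed; a pose out of reach is approached as far as the arm can. A call with a number of a shift or a turn outside -1 to 1 is refused whole. A call with a gripper value outside its range is refused whole. "grip" is the opening, from 0 (shut) to 1 (fully open), set as the call begins (left out, the last holds). The fingers move at their own pace and stop on an object; the grip force is fixed at half the most. Time passes only in rows, so rows that repeat a pose let the fingers close. It gives the time, the measured TCP pose, the force, the opening and the grip force at its end, in the units of the state.
- get_obs(): the state, without advancing time (a new reading comes with each control period).
- optics.capture(name): name is "scene" or "top" or "wrist"; returns the picture (480x640x3 uint8, red, green, blue); there is no depth.
- optics.get_calibration(name): a dict with "fx", "fy", "cx", "cy" (pixels), "world_from_camera" (4x4, takes a point from camera to world coordinates). Camera axes: x right, y down, z forward; pixel columns grow to the right and rows downward; lengths in mm; the calibration is good to about 2 mm. The wrist camera is an equidistant fisheye: a pixel r from the principal point sees the ray r / f radians off the axis. A picture is of the moment at which its call begins: read the wrist's pose just before it. get_calibration takes no time and is no camera call; for the wrist camera it gives the pose at the moment of the call.
- ticket.close_job(): hands the job in; it is judged then, once.
Trained networks look in the newest picture that a camera, given by its name, has taken for a name from the list of things; names that differ only in an ending like _2 or _b are one class to them, and where a whole thing is asked for, a point or a joint stands for the part that bears it (a point fixed in the world has none). Each returns a list of dicts, best first, with "confidence" (0 to 1); they miss things now and then, are a little off and sometimes report something else, mostly with a low value. They report only what shows in the picture. A call takes as long as a camera call. They do not tell look-alikes from the thing itself.
- finder.boxes_of(target, camera): "box" ([left, top, right, bottom] in pixels, round what is visible of it).
- finder.silhouettes(target, camera): "region" (480x640 bool, what is visible of it) and "box" ([left, top, right, bottom] in pixels, round what is visible of it).
- finder.pinpoint(target, camera): "uv" ([column, row] in pixels: a listed point, or the origin of a listed thing).
The state is a dict: "time": time; "joint_positions": joint angles; "dq": joint speeds; "tau": joint torques, N m; "tool_pos": TCP position; "tcp_rot": TCP orientation; "contact_force": force on the tool from outside, world axes, zero at the start; "moment": the same for the moment, N m; "grip_width": finger opening in mm; "finger_force": force on a finger pad.
Only numpy, scipy, OpenCV 4.12 (cv2) and the standard library are available. Lean on these libraries where they do the work, as an engineer would, in place of code of your own. Each camera call takes 0.05 s, during which the arm holds its last target. There are 200 camera calls.

## Task

Restock the white plastic fuse cabinet that lies on its back: turn its clamp knob clockwise all the way to free the sliding door, slide the door fully open, lay every white ceramic fuse in the compartment, slide the door fully shut and turn the knob all the way back to lock it. Then take the wooden pressing block with the sprung sole and, starting at the end nearest the robot, sweep it along the row of proud snap clips in one unbroken pass with steady, moderate pressure, not lifting it off before the last clip is down and not using the gripper itself on the clips, so that every clip ends flush. Finally put the block back upright in the bamboo tray, let go, and leave the other things on the shelf alone.

Things in the scene. Friction and masses are not known exactly. Their poses are not given: they have to be found in the camera images.
- cabinet: fixed white plastic cabinet on its back, 360 (x) x 310 (y) x 70 mm high; origin under its centre, x pointing away from the robot. Its flat top (deck) is at z 70. A grey sliding door lies over a compartment in the half nearer the robot; the clamp knob stands on a low bridge (top z 87) on the left (+y) rim, the clip row is in the right (-y) rim
- compartment (a point): centre of the compartment's inner floor, at (-85, 0, 8) mm in the cabinet's frame, axes as the cabinet's. The compartment is 160 (x) x 190 (y) mm inside, its floor 62 mm below the deck; three fuses lie side by side along x at a pitch of about 54 mm in y
- door (a joint): sliding door: 0 fully shut (over the compartment), 0.165 m fully open (slid along the cabinet's +x over the rear deck). A 187 x 204 x 6 mm slab; takes about 2 N to slide and stays where it is left. While the knob is locked, a bolt under the bridge blocks the door's ear
- door_handle (a point): grip point of the door's upright handle fin: 14 mm thick along the cabinet's x, 80 mm long along y, rising from z 76 to 112 mm; this point is at z 96 mm in the middle of the fin and moves with the door (at cabinet (-60, 0) mm when shut)
- knob (a joint): clamp knob angle: 0 locked (bolt down), 1.5 rad fully freed; grows as the knob is turned clockwise seen from above. Locked means below 0.25, free above about 1.2
- knob_grip (a point): on the knob's vertical axis at gripping height, z 116 mm, at cabinet (6, 127) mm. The grip is an upright bar 50 mm long, 14 mm thick, from z 96 to 128 mm; at joint value 0 the bar lies along the cabinet's x, and its direction turns clockwise with the joint. The point's frame turns with the knob
- row_front (a point): on the deck at the end of the clip row nearest the robot, at (-100, -130, 70) mm in the cabinet's frame. From here five clips, each 36 mm long and 28 mm wide, lie end to end at a pitch of 40 mm, 200 mm along the cabinet's x; before and behind the row is 80 mm of bare flat deck
- clip1 (a joint): how far snap clip 1 of 5 (counted from the robot's end, centred at cabinet x -80 mm) is pressed: 0 stands 6 mm proud of the deck, 0.006 m is flush. Moves down under about 3.5 N and stays down
- clip2 (a joint): how far snap clip 2 of 5 (counted from the robot's end, centred at cabinet x -40 mm) is pressed: 0 stands 6 mm proud of the deck, 0.006 m is flush. Moves down under about 3.5 N and stays down
- clip3 (a joint): how far snap clip 3 of 5 (counted from the robot's end, centred at cabinet x 0 mm) is pressed: 0 stands 6 mm proud of the deck, 0.006 m is flush. Moves down under about 3.5 N and stays down
- clip4 (a joint): how far snap clip 4 of 5 (counted from the robot's end, centred at cabinet x 40 mm) is pressed: 0 stands 6 mm proud of the deck, 0.006 m is flush. Moves down under about 3.5 N and stays down
- clip5 (a joint): how far snap clip 5 of 5 (counted from the robot's end, centred at cabinet x 80 mm) is pressed: 0 stands 6 mm proud of the deck, 0.006 m is flush. Moves down under about 3.5 N and stays down
- fuse1: white ceramic knife-blade fuse (may be absent), body 64 x 28 x 38 mm high with a steel blade 18 x 6 x 22 mm at each end, 100 mm long in all along its x; 150 g; origin at the centre of its underside
- fuse2: white ceramic knife-blade fuse (may be absent), body 64 x 28 x 38 mm high with a steel blade 18 x 6 x 22 mm at each end, 100 mm long in all along its x; 150 g; origin at the centre of its underside
- fuse3: white ceramic knife-blade fuse (may be absent), body 64 x 28 x 38 mm high with a steel blade 18 x 6 x 22 mm at each end, 100 mm long in all along its x; 150 g; origin at the centre of its underside
- block: wooden pressing block with a sprung sole: sole 100 mm long (x), 36 wide, 14 thick, flat for the middle 60 mm, both ends ramped up; 8 mm gap; base plate 60 x 36 mm from z 22 to 30 mm; on it a grip rib 60 mm long (x), 22 mm thick (y), from z 30 to 64 mm. Origin (fixed to rib and plate) at the centre of the sole's underside when the spring is out. 160 g. Starts in the bamboo tray
- sole (a joint): how far the block's sole is pushed up towards the grip: 0 out, 0.008 m bottomed. The spring pushes with 10 N at 0 and 18 N at 0.008; squeezing it part way gives steady pressure
- tray: fixed bamboo tray 170 (x) x 110 (y) mm, rim 22 mm high, floor 6 mm thick; origin at the centre of its underside
- wedge: bystander: blue silicone door wedge 120 x 45 x 32 mm, origin at the centre of its underside
- tape: bystander: black tape measure 70 x 40 x 62 mm, origin at the centre of its underside
- hat_lamp: bystander: yellow hard-hat miniature lamp, 124 mm across, 64 mm high, origin under its centre
- spanner: bystander: steel spanner 200 mm long lying flat
- mug: bystander: white mug 80 mm across, 90 mm high
Not all that is in view belongs to the job. What is shaped like the tray but blue is not meant. What is shaped like the block but red is not meant.

How it is judged (in metres and radians):
On the way, in this order (a step that is already met when the one before it is completed fails the run):
1. the clamp knob is turned to free (value of joint knob above 1.2 rad), for 0.1 s.
2. the door is fully open (value of joint door above 0.15 m), for 0.1 s.
3. every fuse lies in the compartment (x of fuse1 in the frame of compartment between -0.08 and 0.08 m and y of fuse1 in the frame of compartment between -0.095 and 0.095 m and z of fuse1 in the frame of compartment between -0.01 and 0.035 m and x of fuse2 in the frame of compartment between -0.08 and 0.08 m and y of fuse2 in the frame of compartment between -0.095 and 0.095 m and z of fuse2 in the frame of compartment between -0.01 and 0.035 m and x of fuse3 in the frame of compartment between -0.08 and 0.08 m and y of fuse3 in the frame of compartment between -0.095 and 0.095 m and z of fuse3 in the frame of compartment between -0.01 and 0.035 m), for 0.2 s.
4. the door is shut over the fuses (all of step 3 and value of joint door below 0.006 m), for 0.2 s.
5. the knob is turned back to locked with the door shut (value of joint knob below 0.25 rad and value of joint door below 0.006 m), for 0.2 s.
6. the block presses the first clip flush while the last clip is still proud (value of joint clip1 above 0.0045 m and value of joint clip5 below 0.003 m and contact force between block and cabinet above 1 N), for 0.05 s.
7. the block bears on the far part of the row and all clips are flush (value of joint each of clip1, clip2, clip3, clip4, clip5 above 0.0045 m and contact force between block and cabinet above 1 N and x of block in the frame of cabinet above 0.035 m), for 0.05 s.
At the end, for the whole second after the job is handed in: Every fuse present is in the compartment; the door is shut (within 6 mm) and the knob locked (below 0.25 rad); all five clips are pressed at least 4.5 of their 6 mm; the block stands upright on its sole on the tray's floor (within 60 mm in x and 40 mm in y of the tray's centre), at rest (all of step 3 and all of step 5 and value of joint each of clip1, clip2, clip3, clip4, clip5 above 0.0045 m and x of block in the frame of tray between -0.06 and 0.06 m and y of block in the frame of tray between -0.04 and 0.04 m and z of block in the frame of tray between 0 and 0.012 m and angle between block's own z axis and vertical below 0.15 rad and linear speed of block below 0.02 m/s); the robot touches nothing.
It fails at once if the block is lifted more than 25 mm off the deck after the first clip is down and before the last one is (value of joint clip1 above 0.0045 m and value of joint clip5 below 0.003 m and z of block in the frame of cabinet above 0.095 m).
It fails at once if the gripped block is pressed on the cabinet with more than 40 N (contact force between block and cabinet above 40 N and contact force between block and the fingers above 2 N).
It fails at once if the gripper's fingers press on a clip (contact force between the fingers and clip1 above 3 N or contact force between the fingers and clip2 above 3 N or contact force between the fingers and clip3 above 3 N or contact force between the fingers and clip4 above 3 N or contact force between the fingers and clip5 above 3 N).
It fails at once if a bystander is pushed more than 5 cm (distance of any of wedge, tape, hat_lamp, spanner, mug from where it was at the start of the episode above 0.05 m).
Of fuse1, fuse2, fuse3 only 1 to 3 are there at a start; the rules pass over those that are not, and their reading is None.
At some moment in a run one of fuse1, fuse2, fuse3 may be knocked a few centimetres aside while the robot is not near it.
Once in a run the grip may slacken for a moment while it holds something.
It also fails if it takes over 210 s, if anything falls off the work surface, if the arm or the gripper's body presses on something with over 40 N, if the wrist force passes 120 N, or if a joint passes its speed limit or range.

## Working session

There is one attempt and no reset: what is moved stays moved. The work goes in short steps, Python scripts to look and compute and a tool call to move; the robot and the scene stay as the last step left them, time stands still between calls to the robot, and variables do not carry over. Pictures are saved under pics/ and viewed, at most 14 in all, crops included, and the job is handed in when it is done.

Besides the shell and the picture viewer there is one more tool, called after "Request:" by a JSON object that holds its "name" and its "arguments", one argument or row to a line. send_rows: Moves the arm, as the interface text tells. Its arguments: {"type":"object","properties":{"offset":{"type":"array"},"delta_rot":{"type":"array"},"grip":{"type":"number"}},"required":["offset","delta_rot"]}

```bash
ls; mkdir -p pics; cat > h.py <<'E'
import numpy as np, cv2
from scipy.spatial.transform import Rotation as R
from plant import get_obs, optics, ticket, finder
def ray(cam,uv,cal=None):
    c=cal or optics.get_calibration(cam); T=np.array(c["world_from_camera"])
    x=(uv[0]-c["cx"])/c["fx"]; y=(uv[1]-c["cy"])/c["fy"]
    if cam=="wrist":
        r=np.hypot(x,y); d=np.array([x/r*np.sin(r),y/r*np.sin(r),np.cos(r)]) if r>0 else np.array([0,0,1.])
    else: d=np.array([x,y,1.])
    return T[:3,3],T[:3,:3]@d
def at_z(cam,uv,z,cal=None):
    o,d=ray(cam,uv,cal); return o+d*(z-o[2])/d[2]
def shot(cam,name):
    im=optics.capture(cam); cv2.imwrite(f"pics/{name}.png",im[:,:,::-1]); return im
E
python3 - <<'E'
from h import *
s=get_obs(); print({k:np.round(v,3).tolist() for k,v in s.items()})
for cam in ["scene","top"]:
    shot(cam,cam+"0"); c=optics.get_calibration(cam); print(cam,np.round(c["fx"]),np.round(c["world_from_camera"],2).tolist())
    for t,z in [("cabinet",0),("row_front",70),("knob_grip",116),("door_handle",96),("compartment",8),("fuse1",0),("block",6),("tray",0),("wedge",0),("tape",0),("hat_lamp",0),("spanner",0),("mug",0)]:
        for d in finder.pinpoint(t,cam)[:4]:
            print(t,round(d["confidence"],2),np.round(d["uv"]).tolist(),np.round(at_z(cam,d["uv"],z)).tolist())
E
```

```text
pics
{'time': 0.0, 'joint_positions': [1.098, 0.343, 1.525, 0.0, 1.275, -0.146], 'dq': [-0.001, -0.001, 0.001, -0.0, 0.001, 0.002], 'tau': [0.0, -43.125, -24.422, 0.072, 0.056, -0.0], 'tool_pos': [168.314, 496.861, 226.034], 'tcp_rot': [-3.14, -0.0, 2.815], 'contact_force': [0.297, -0.157, 0.034], 'moment': [0.026, 0.029, -0.033], 'finger_force': 0.0, 'grip_width': 92.107}
scene 490.0 [[-0.86, 0.37, -0.35, 974.27], [0.5, 0.63, -0.59, 639.48], [0.01, -0.68, -0.73, 1018.88], [0.0, 0.0, 0.0, 1.0]]
row_front 0.89 [336.0, 238.0] [463.0, -135.0, 70.0]
row_front 0.26 [215.0, 249.0] [760.0, -258.0, 70.0]
knob_grip 0.78 [349.0, 314.0] [588.0, 122.0, 116.0]
door_handle 0.69 [347.0, 273.0] [515.0, 3.0, 96.0]
fuse1 0.94 [466.0, 432.0] [488.0, 433.0, 0.0]
block 0.88 [266.0, 214.0] [561.0, -376.0, 6.0]
block 0.62 [288.0, 149.0] [345.0, -639.0, 6.0]
tray 0.93 [262.0, 223.0] [583.0, -354.0, 0.0]
tray 0.8 [343.0, 206.0] [333.0, -296.0, 0.0]
wedge 0.66 [440.0, 373.0] [445.0, 300.0, 0.0]
wedge 0.22 [322.0, 301.0] [577.0, -15.0, 0.0]
tape 0.67 [319.0, 417.0] [739.0, 250.0, 0.0]
spanner 0.89 [217.0, 250.
[... 162 characters left out ...]
], [0.0, 0.0, 0.0, 1.0]]
cabinet 0.96 [290.0, 227.0] [579.0, -21.0, 0.0]
row_front 0.82 [330.0, 260.0] [470.0, -137.0, 70.0]
knob_grip 0.67 [240.0, 216.0] [591.0, 115.0, 116.0]
door_handle 0.44 [239.0, 215.0] [596.0, 122.0, 96.0]
compartment 0.36 [392.0, 174.0] [744.0, -329.0, 8.0]
block 0.64 [402.0, 231.0] [567.0, -355.0, 6.0]
block 0.63 [500.0, 308.0] [340.0, -637.0, 6.0]
tray 0.9 [404.0, 229.0] [573.0, -363.0, 0.0]
tray 0.68 [382.0, 315.0] [317.0, -292.0, 0.0]
wedge 0.55 [182.0, 275.0] [434.0, 301.0, 0.0]
tape 0.64 [202.0, 172.0] [748.0, 253.0, 0.0]
hat_lamp 0.66 [453.0, 218.0] [606.0, -512.0, 0.0]
spanner 0.7 [390.0, 175.0] [741.0, -323.0, 0.0]
mug 0.75 [143.0, 201.0] [657.0, 428.0, 0.0]
```

View pics/top0.png

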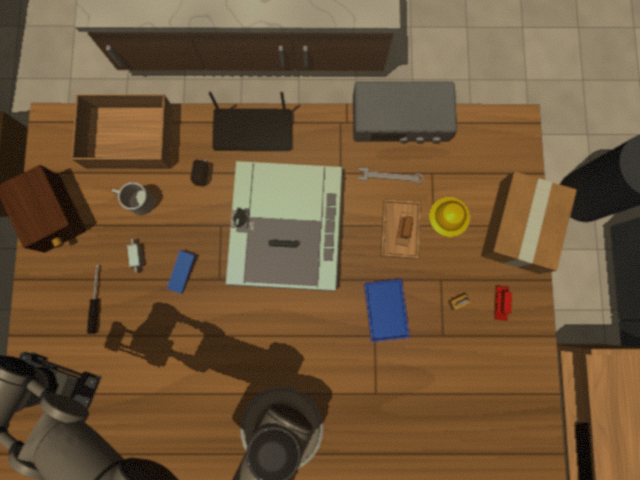

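View pics/scene0.png

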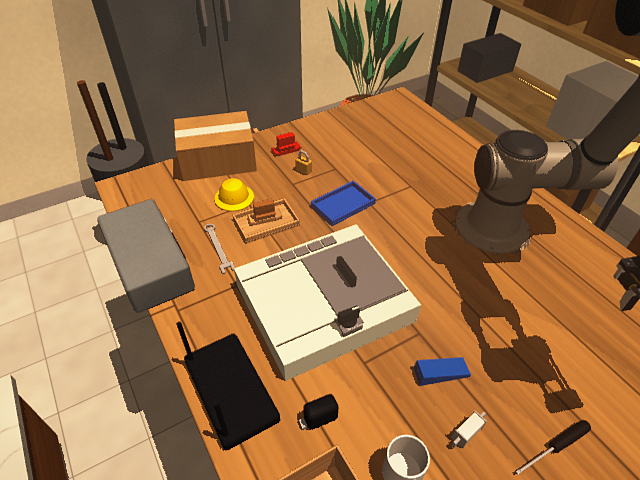

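The top view shows the white cabinet around (287,227) with its knob at (240,217), handle at (284,243) and clips at (330,228). There is one white fuse, at (135,255). There are two block candidates. The wooden one in the bamboo tray at top (405,228) / scene (264,211) fits. The red one at top (503,303) / scene (286,145) is the look-alike, and the blue tray at top (387,310) is also a decoy. I'll confirm the block in a crop later. First I'm moving over the cabinet.

Request:
{"name": "send_rows", "arguments": {
  "offset": [
    [0, 0, -0.6],
    [0, 0, -0.6],
    [0, 0, -0.6]
  ],
  "delta_rot": [
    [0, 0, -0.052],
    [0, 0, -0.052],
    [0, 0, -0.052]
  ],
  "grip": 1
}}

```text
time: 1.78
tool_pos: [168.7, 497.5, 299.6]
tcp_rot: [3.14, 0.001, 3.14]
contact_force: [-0.6, -0.4, -0.9]
grip_width: 91.9
finger_force: 0.0
```

Request:
{"name": "send_rows", "arguments": {
  "offset": [
    [-1, -0.5, 0],
    [-1, -0.5, 0],
    [-1, -0.5, 0]
  ],
  "delta_rot": [
    [0, 0, 0],
    [0, 0, 0],
    [0, 0, 0]
  ]
}}

```text
time: 2.15
tool_pos: [291.1, 435.2, 297.2]
tcp_rot: [-3.139, -0.001, 3.134]
contact_force: [-0.6, 0.5, 0.2]
grip_width: 91.5
finger_force: 0.0
```

Request:
{"name": "send_rows", "arguments": {
  "offset": [
    [-1, -1, 0],
    [-1, -1, 0],
    [-1, -1, 0],
    [-1, -1, 0]
  ],
  "delta_rot": [
    [0, 0, 0],
    [0, 0, 0],
    [0, 0, 0],
    [0, 0, 0]
  ]
}}

```text
time: 2.65
tool_pos: [409.5, 315.6, 297.5]
tcp_rot: [-3.141, -0.002, 3.135]
contact_force: [-0.6, 0.5, 0.4]
grip_width: 91.8
finger_force: 0.0
```

Request:
{"name": "send_rows", "arguments": {
  "offset": [
    [-0.5, -1, 0],
    [-0.5, -1, 0],
    [-0.5, -1, 0]
  ],
  "delta_rot": [
    [0, 0, 0],
    [0, 0, 0],
    [0, 0, 0]
  ]
}}

```text
time: 3.02
tool_pos: [468.8, 195.7, 298.0]
tcp_rot: [-3.141, -0.001, 3.137]
contact_force: [-1.0, 0.1, -0.3]
grip_width: 91.7
finger_force: 0.0
```

Request:
{"name": "send_rows", "arguments": {
  "offset": [
    [-0.5, -1, 0],
    [-0.5, -1, 0],
    [-0.5, -1, 0],
    [-0.5, -1, 0]
  ],
  "delta_rot": [
    [0, 0, 0],
    [0, 0, 0],
    [0, 0, 0],
    [0, 0, 0]
  ]
}}

```text
time: 3.52
tool_pos: [528.0, 78.6, 298.2]
tcp_rot: [3.141, -0.001, 3.141]
contact_force: [-0.4, 0.4, -0.4]
grip_width: 91.6
finger_force: 0.0
```

```bash
python3 - <<'E'
from h import *
s=get_obs(); print(s["time"],np.round(s["tool_pos"],1),np.round(s["tcp_rot"],3))
c=optics.get_calibration("wrist"); im=shot("wrist","w1"); print(c)
for t,z in [("cabinet",0),("row_front",70),("knob_grip",116),("door_handle",96),("fuse1",0),("block",6),("tray",0)]:
    for d in finder.pinpoint(t,"wrist")[:3]:
        print(t,round(d["confidence"],2),np.round(d["uv"]).tolist(),np.round(at_z("wrist",d["uv"],z,c),1).tolist())
sc=cv2.imread("pics/scene0.png")[130:260,200:360]; cv2.imwrite("pics/crop0.png",cv2.resize(sc,None,fx=4,fy=4,interpolation=cv2.INTER_CUBIC))
E
```

```text
3.525 [528.   78.6 298.2] [ 3.141e+00 -1.000e-03  3.141e+00]
{'fx': 371.64829954431775, 'fy': 371.64829954431775, 'cx': 318.38728836448144, 'cy': 234.6000571646697, 'world_from_camera': array([[ 3.71113927e-04,  9.53731950e-01,  3.00657995e-01,
         4.45998471e+02],
       [ 9.99997309e-01, -1.04240041e-03,  2.07231360e-03,
         7.90867030e+01],
       [ 2.28983771e-03,  3.00656417e-01, -9.53729771e-01,
         4.56434318e+02],
       [ 0.00000000e+00,  0.00000000e+00,  0.00000000e+00,
         1.00000000e+00]])}
cabinet 0.61 [251.0, 223.0] [574.5, -6.5, 0.0]
row_front 0.58 [133.0, 151.0] [469.6, -128.0, 70.0]
knob_grip 0.7 [362.0, 272.0] [592.5, 123.5, 116.0]
door_handle 0.76 [240.0, 191.0] [513.6, 1.6, 96.0]
fuse1 0.93 [563.0, 167.0] [488.9, 432.4, 0.0]
fuse1 0.38 [235.0, 190.0] [531.1, -25.9, 0.0]
block 0.78 [36.0, 225.0] [572.4, -364.2, 6.0]
tray 0.7 [55.0, 65.0] [334.1, -297.9, 0.0]
tray 0.61 [44.0, 228.0] [578.0, -351.9, -0.0]
```

View pics/w1.png

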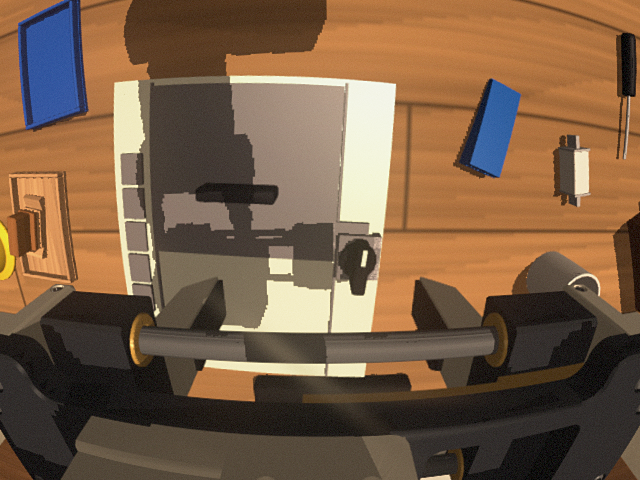

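View pics/crop0.png

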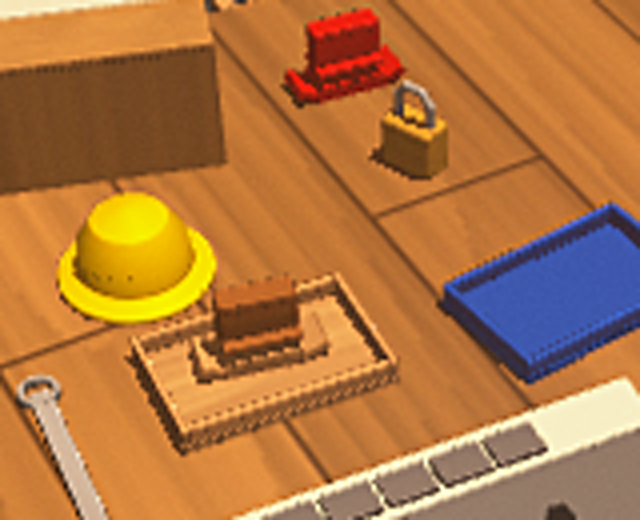

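The wrist view shows the cabinet's near deck corners at (113,82) and (396,84), the fin from (197,192) to (278,192), and the knob at (358,262). The crop confirms the wooden block in the bamboo tray. Next I'm fitting the cabinet pose.

```bash
python3 - <<'E'
from h import *
from scipy.optimize import least_squares
c=optics.get_calibration("wrist")
P=[("w",(113,82),(-180,-155,70)),("w",(396,84),(-180,155,70)),("w",(133,151),None)]
obs=[((-180,-155),at_z("wrist",(113,82),70,c)),((-180,155),at_z("wrist",(396,84),70,c)),
 ((-100,-130),(469.6,-128)),((-100,-130),(468,-136)),((6,127),(592.5,123.5)),((6,127),(589.5,119)),((-60,0),(513.6,1.6)),((-60,0),(515,3)),
 ((-60,-40),at_z("wrist",(197,187),112,c)),((-60,40),at_z("wrist",(278,186),112,c)),((180,155),at_z("wrist",(364,376),70,c))]
# top-cam deck corners
for uv,m in [((235,163),(180,155)),((342,167),(180,-155)),((229,286),(-180,155)),((338,290),(-180,-155))]: obs.append((m,at_z("top",uv,70)))
def f(p):
    ca,sa=np.cos(p[2]),np.sin(p[2])
    return np.ravel([(p[0]+ca*m[0]-sa*m[1]-o[0],p[1]+sa*m[0]+ca*m[1]-o[1]) for m,o in obs])
r=least_squares(f,[574,-10,-.05],loss="soft_l1",f_scale=3); print(r.x,np.round(r.fun.reshape(-1,2),1).tolist())
x,y,t=r.x
for n,m in [("knob",(6,127)),("fin",(-60,0)),("comp",(-85,0)),("row",(-100,-130))]:
    print(n,np.round([x+np.cos(t)*m[0]-np.sin(t)*m[1],y+np.sin(t)*m[0]+np.cos(t)*m[1]],1))
E
```

```text
[ 5.74410904e+02 -5.49273868e+00 -4.99440048e-02] [[-1.3, 1.5], [-3.1, -0.9], [-1.6, -2.3], [0.0, 5.7], [-5.8, -2.5], [-2.8, 2.0], [0.9, -4.1], [-0.5, -5.5], [5.7, -3.3], [9.2, -3.5], [-3.0, 0.5], [4.6, -0.3], [0.4, 4.4], [4.9, 10.7], [0.1, 9.2]]
knob [586.7 121. ]
fin [514.5  -2.5]
comp [489.5  -1.2]
row [ 468.  -130.3]
```

Request:
{"name": "send_rows", "arguments": {
  "offset": [
    [-0.5, 0.355, 0.4],
    [-0.5, 0.355, 0.9],
    [-0.5, 0.355, 0.9]
  ],
  "delta_rot": [
    [0, 0, 0.008],
    [0, 0, 0.008],
    [0, 0, 0.008]
  ]
}}

```text
time: 4.3
tool_pos: [586.6, 120.4, 186.6]
tcp_rot: [-3.141, -0.008, 3.092]
contact_force: [-0.5, -0.2, 0.4]
grip_width: 92.3
finger_force: 0.0
```

Request:
{"name": "send_rows", "arguments": {
  "offset": [
    [0, 0, 0.4],
    [0, 0, 0.75],
    [0, 0, 0.75]
  ],
  "delta_rot": [
    [0, 0, 0],
    [0, 0, 0],
    [0, 0, 0]
  ]
}}

```text
time: 4.68
tool_pos: [586.9, 119.4, 99.6]
tcp_rot: [-3.141, -0.005, 3.091]
contact_force: [0.5, 0.2, 0.7]
grip_width: 91.9
finger_force: 0.0
```

Request:
{"name": "send_rows", "arguments": {
  "offset": [
    [0, 0, 0],
    [0, 0, 0],
    [0, 0, 0],
    [0, 0, 0],
    [0, 0, 0],
    [0, 0, 0]
  ],
  "delta_rot": [
    [0, 0, 0],
    [0, 0, 0],
    [0, 0, 0],
    [0, 0, 0],
    [0, 0, 0],
    [0, 0, 0]
  ],
  "grip": 0
}}

```text
time: 5.42
tool_pos: [588.5, 119.8, 100.7]
tcp_rot: [3.142, -0.0, 3.091]
contact_force: [0.7, 0.0, 0.0]
grip_width: 36.6
finger_force: 0.0
```

Request:
{"name": "send_rows", "arguments": {
  "offset": [
    [0, 0, 0],
    [0, 0, 0],
    [0, 0, 0],
    [0, 0, 0]
  ],
  "delta_rot": [
    [0, 0, 0],
    [0, 0, 0],
    [0, 0, 0],
    [0, 0, 0]
  ]
}}

```text
time: 5.92
tool_pos: [588.4, 120.1, 100.7]
tcp_rot: [3.141, -0.0, 3.091]
contact_force: [-0.0, 2.7, 0.3]
grip_width: 13.7
finger_force: 29.8
```

Request:
{"name": "send_rows", "arguments": {
  "offset": [
    [0, 0, 0],
    [0, 0, 0],
    [0, 0, 0],
    [0, 0, 0],
    [0, 0, 0],
    [0, 0, 0],
    [0, 0, 0],
    [0, 0, 0]
  ],
  "delta_rot": [
    [0, 0, 0.028],
    [0, 0, 0.056],
    [0, 0, 0.084],
    [0, 0, 0.112],
    [0, 0, 0.14],
    [0, 0, 0.168],
    [0, 0, 0.196],
    [0, 0, 0.224]
  ]
}}

```text
time: 6.92
tool_pos: [588.8, 120.5, 100.7]
tcp_rot: [3.141, -0.001, 1.678]
contact_force: [0.5, 3.1, -1.9]
grip_width: 13.9
finger_force: 29.9
```

Request:
{"name": "send_rows", "arguments": {
  "offset": [
    [0, 0, 0],
    [0, 0, 0],
    [0, 0, 0]
  ],
  "delta_rot": [
    [0, 0, 0.012],
    [0, 0, 0.012],
    [0, 0, 0.012]
  ]
}}

```text
time: 7.3
tool_pos: [588.8, 120.5, 100.7]
tcp_rot: [3.141, -0.001, 1.61]
contact_force: [2.2, 5.3, -1.7]
grip_width: 13.8
finger_force: 29.8
```

Request:
{"name": "send_rows", "arguments": {
  "offset": [
    [0, 0, 0],
    [0, 0, 0],
    [0, 0, 0],
    [0, 0, 0]
  ],
  "delta_rot": [
    [0, 0, 0],
    [0, 0, 0],
    [0, 0, 0],
    [0, 0, 0]
  ],
  "grip": 0.7
}}

```text
time: 7.8
tool_pos: [588.5, 119.6, 100.7]
tcp_rot: [-3.142, 0.0, 1.608]
contact_force: [-0.7, -0.1, -0.3]
grip_width: 49.6
finger_force: 0.0
```

Request:
{"name": "send_rows", "arguments": {
  "offset": [
    [0, 0, -0.5],
    [0, 0, -0.5],
    [0, 0, -0.5]
  ],
  "delta_rot": [
    [0, 0, 0.014],
    [0, 0, 0.014],
    [0, 0, 0.014]
  ]
}}

```text
time: 8.18
tool_pos: [588.3, 119.7, 160.7]
tcp_rot: [3.141, -0.0, 1.521]
contact_force: [0.0, -0.3, -1.0]
grip_width: 64.2
finger_force: 0.0
```

Request:
{"name": "send_rows", "arguments": {
  "offset": [
    [-0.5, -0.25, 0],
    [-1, -0.55, 0],
    [-1, -0.55, 0],
    [-1, -0.55, 0]
  ],
  "delta_rot": [
    [0, 0, 0],
    [0, 0, 0],
    [0, 0, 0],
    [0, 0, 0]
  ]
}}

```text
time: 8.68
tool_pos: [516.2, 3.0, 160.2]
tcp_rot: [-3.141, -0.001, 1.519]
contact_force: [0.6, -0.1, 0.4]
grip_width: 64.3
finger_force: 0.0
```

```bash
python3 - <<'E'
from h import *
s=get_obs(); print(s["time"],np.round(s["tool_pos"],1),np.round(s["tcp_rot"],3))
c=optics.get_calibration("wrist"); shot("wrist","w2")
for t,z in [("row_front",70),("knob_grip",116),("door_handle",96)]:
    for d in finder.pinpoint(t,"wrist")[:2]:
        print(t,round(d["confidence"],2),np.round(d["uv"]).tolist(),np.round(at_z("wrist",d["uv"],z,c),1).tolist())
E
```

```text
8.675 [516.2   3.  160.2] [-3.141e+00 -1.000e-03  1.519e+00]
row_front 0.96 [272.0, 389.0] [468.3, -130.9, 70.0]
knob_grip 0.62 [439.0, 59.0] [588.7, 119.4, 116.0]
door_handle 0.93 [318.0, 260.0] [515.6, -1.7, 96.0]
```

Request:
{"name": "send_rows", "arguments": {
  "offset": [
    [-0.03, 0, 0.4],
    [-0.03, 0, 0.63],
    [-0.03, 0, 0.63]
  ],
  "delta_rot": [
    [0, 0, 0],
    [0, 0, 0],
    [0, 0, 0]
  ]
}}

```text
time: 9.25
tool_pos: [515.3, 0.7, 83.2]
tcp_rot: [-3.137, -0.001, 1.522]
contact_force: [-0.6, 0.7, -0.2]
grip_width: 64.2
finger_force: 0.0
```

Request:
{"name": "send_rows", "arguments": {
  "offset": [
    [0, 0, 0],
    [0, 0, 0],
    [0, 0, 0],
    [0, 0, 0],
    [0, 0, 0],
    [0, 0, 0],
    [0, 0, 0],
    [0, 0, 0]
  ],
  "delta_rot": [
    [0, 0, 0],
    [0, 0, 0],
    [0, 0, 0],
    [0, 0, 0],
    [0, 0, 0],
    [0, 0, 0],
    [0, 0, 0],
    [0, 0, 0]
  ],
  "grip": 0
}}

```text
time: 10.25
tool_pos: [516.3, -0.3, 85.2]
tcp_rot: [3.142, -0.0, 1.52]
contact_force: [-1.2, 0.1, 2.7]
grip_width: 13.9
finger_force: 30.0
```

Request:
{"name": "send_rows", "arguments": {
  "offset": [
    [0, 0.12, 0],
    [0, 0.24, 0],
    [0, 0.36, 0],
    [0, 0.48, 0],
    [0, 0.6, 0],
    [0, 0.72, 0],
    [0, 0.84, 0],
    [0, 0.96, 0]
  ],
  "delta_rot": [
    [0, 0, 0],
    [0, 0, 0],
    [0, 0, 0],
    [0, 0, 0],
    [0, 0, 0],
    [0, 0, 0],
    [0, 0, 0],
    [0, 0, 0]
  ]
}}

```text
time: 11.25
tool_pos: [631.5, -6.7, 85.3]
tcp_rot: [-3.141, 0.001, 1.52]
contact_force: [-2.5, -2.0, 3.3]
grip_width: 13.8
finger_force: 30.0
```

Request:
{"name": "send_rows", "arguments": {
  "offset": [
    [0, 0.12, 0],
    [0, 0.24, 0],
    [0, 0.36, 0],
    [0, 0.41, 0],
    [0, 0.41, 0]
  ],
  "delta_rot": [
    [0, 0, 0],
    [0, 0, 0],
    [0, 0, 0],
    [0, 0, 0],
    [0, 0, 0]
  ]
}}

```text
time: 11.88
tool_pos: [680.9, -9.4, 85.3]
tcp_rot: [3.141, 0.001, 1.52]
contact_force: [0.8, -4.8, 2.3]
grip_width: 13.9
finger_force: 30.0
```

Request:
{"name": "send_rows", "arguments": {
  "offset": [
    [0, 0, 0],
    [0, 0, 0],
    [0, 0, 0],
    [0, 0, 0]
  ],
  "delta_rot": [
    [0, 0, 0],
    [0, 0, 0],
    [0, 0, 0],
    [0, 0, 0]
  ],
  "grip": 0.8
}}

```text
time: 12.38
tool_pos: [680.5, -8.3, 85.0]
tcp_rot: [-3.141, -0.0, 1.521]
contact_force: [-0.0, 0.0, 0.7]
grip_width: 49.3
finger_force: 0.0
```

Request:
{"name": "send_rows", "arguments": {
  "offset": [
    [0, 0, -0.4],
    [0, 0, -0.8],
    [0, 0, -1],
    [0, 0, -1]
  ],
  "delta_rot": [
    [0, 0, 0],
    [0, 0, 0],
    [0, 0, 0],
    [0, 0, 0]
  ]
}}

```text
time: 12.88
tool_pos: [681.5, -8.6, 207.5]
tcp_rot: [3.137, 0.0, 1.521]
contact_force: [-0.2, -0.5, 0.2]
grip_width: 73.2
finger_force: 0.0
```

```bash
python3 - <<'E'
from h import *
s=get_obs(); print(s["time"],np.round(s["tool_pos"],1),np.round(s["tcp_rot"],3))
for cam in ["wrist","top"]:
  c=optics.get_calibration(cam); shot(cam,cam+"_open")
  for t,z in [("door_handle",96),("fuse1",0)]:
    for d in finder.pinpoint(t,cam)[:4]:
        print(cam,t,round(d["confidence"],2),np.round(d["uv"]).tolist(),np.round(at_z(cam,d["uv"],z,c),1).tolist())
E
```

```text
12.875 [681.5  -8.6 207.5] [3.137 0.    1.521]
wrist door_handle 0.65 [314.0, 235.0] [678.4, -11.2, 96.0]
top door_handle 0.8 [288.0, 189.0] [672.9, -16.0, 96.0]
top fuse1 0.75 [143.0, 201.0] [656.9, 427.3, 0.0]
top fuse1 0.63 [135.0, 256.0] [490.3, 443.0, 0.0]
```

Request:
{"name": "send_rows", "arguments": {
  "offset": [
    [0.15, -0.12, 0],
    [0.3, -0.24, -0.1],
    [0.45, -0.36, -0.2],
    [0.6, -0.48, -0.3],
    [0.75, -0.6, -0.3],
    [0.9, -0.72, -0.3],
    [1, -0.8, -0.3],
    [1, -0.8, -0.3]
  ],
  "delta_rot": [
    [0, 0, -0.029],
    [0, 0, -0.058],
    [0, 0, -0.087],
    [0, 0, -0.116],
    [0, 0, -0.145],
    [0, 0, -0.174],
    [0, 0, -0.203],
    [0, 0, -0.232]
  ]
}}

```text
time: 14.18
tool_pos: [589.8, 117.2, 240.5]
tcp_rot: [3.142, -0.001, 2.986]
contact_force: [-0.2, 0.1, 0.4]
grip_width: 73.1
finger_force: 0.0
```

Request:
{"name": "send_rows", "arguments": {
  "offset": [
    [0.2, 0.42, 0],
    [0.4, 0.84, 0],
    [0.4, 0.84, 0]
  ],
  "delta_rot": [
    [0, 0, 0],
    [0, 0, 0],
    [0, 0, 0]
  ]
}}

```text
time: 14.55
tool_pos: [558.2, 226.7, 240.4]
tcp_rot: [3.141, -0.002, 2.983]
contact_force: [-0.2, 0.3, -0.3]
grip_width: 73.8
finger_force: 0.0
```

Request:
{"name": "send_rows", "arguments": {
  "offset": [
    [0.2, 0.42, 0],
    [0.4, 0.84, 0],
    [0.4, 0.84, 0]
  ],
  "delta_rot": [
    [0, 0, 0],
    [0, 0, 0],
    [0, 0, 0]
  ]
}}

```text
time: 14.92
tool_pos: [527.6, 333.0, 240.2]
tcp_rot: [-3.141, -0.001, 2.982]
contact_force: [1.0, -1.5, -0.2]
grip_width: 73.5
finger_force: 0.0
```

Request:
{"name": "send_rows", "arguments": {
  "offset": [
    [0.2, 0.42, 0],
    [0.4, 0.84, 0],
    [0.4, 0.84, 0],
    [0.4, 0.84, 0]
  ],
  "delta_rot": [
    [0, 0, 0],
    [0, 0, 0],
    [0, 0, 0],
    [0, 0, 0]
  ]
}}

```text
time: 15.42
tool_pos: [498.7, 436.2, 240.5]
tcp_rot: [-3.14, -0.0, 2.977]
contact_force: [0.5, -0.2, -0.9]
grip_width: 73.6
finger_force: 0.0
```

```bash
cat > fz.py <<'E'
from h import *
s=get_obs(); print(s["time"],np.round(s["tool_pos"],1),np.round(s["tcp_rot"],3))
c=optics.get_calibration("wrist"); shot("wrist","w_fuse%d"%(s["time"]))
for d in finder.pinpoint("fuse1","wrist")[:3]:
    print(round(d["confidence"],2),np.round(d["uv"]).tolist(),np.round(at_z("wrist",d["uv"],0,c),1).tolist())
for d in finder.silhouettes("fuse1","wrist")[:2]:
    v,u=np.nonzero(d["region"]); 
    w=np.array([at_z("wrist",(a,b),20,c)[:2] for a,b in zip(u,v)],dtype=np.float32)
    m=w.mean(0); l,e=np.linalg.eigh(np.cov((w-m).T)); print(d["confidence"],len(u),m,np.sqrt(l),"yaw",np.arctan2(e[1,1],e[0,1]),cv2.minAreaRect(w))
E
python3 fz.py
```

```text
15.425 [498.7 436.2 240.5] [-3.14  -0.     2.977]
0.98 [317.0, 186.0] [487.0, 437.4, 0.0]
0.56 2189 [490.32474 437.354  ] [ 8.34791372 24.01665791] yaw -2.9776998615502532 ((490.53802490234375, 436.8388671875), (103.31012725830078, 31.775379180908203), 9.424213409423828)
```

Request:
{"name": "send_rows", "arguments": {
  "offset": [
    [0.08, 0, 0.4],
    [0.08, 0, 0.8],
    [0.08, 0, 0.95],
    [0.08, 0, 0.95]
  ],
  "delta_rot": [
    [0, 0, -0.026],
    [0, 0, -0.052],
    [0, 0, -0.052],
    [0, 0, -0.052]
  ]
}}

```text
time: 16.08
tool_pos: [488.3, 437.8, 125.7]
tcp_rot: [-3.14, -0.003, -2.98]
contact_force: [-0.0, 0.2, 1.3]
grip_width: 73.5
finger_force: 0.0
```

Request:
{"name": "send_rows", "arguments": {
  "offset": [
    [0, 0, 0.4],
    [0, 0, 0.8],
    [0, 0, 1],
    [0, 0, 1],
    [0, 0, 1]
  ],
  "delta_rot": [
    [0, 0, 0],
    [0, 0, 0],
    [0, 0, 0],
    [0, 0, 0],
    [0, 0, 0]
  ]
}}

```text
time: 16.7
tool_pos: [489.9, 440.1, 9.5]
tcp_rot: [3.14, 0.003, -2.979]
contact_force: [0.0, -0.4, -0.4]
grip_width: 73.2
finger_force: 0.0
```

Request:
{"name": "send_rows", "arguments": {
  "offset": [
    [0, 0, 0],
    [0, 0, 0],
    [0, 0, 0],
    [0, 0, 0],
    [0, 0, 0],
    [0, 0, 0],
    [0, 0, 0],
    [0, 0, 0]
  ],
  "delta_rot": [
    [0, 0, 0],
    [0, 0, 0],
    [0, 0, 0],
    [0, 0, 0],
    [0, 0, 0],
    [0, 0, 0],
    [0, 0, 0],
    [0, 0, 0]
  ],
  "grip": 0
}}

```text
time: 17.7
tool_pos: [488.4, 439.3, 7.1]
tcp_rot: [-3.141, -0.0, -2.978]
contact_force: [1.1, -2.1, 1.8]
grip_width: 27.7
finger_force: 30.0
```

Request:
{"name": "send_rows", "arguments": {
  "offset": [
    [0, 0, -0.3],
    [0, 0, -0.6],
    [0, 0, -1],
    [0, 0, -1]
  ],
  "delta_rot": [
    [0, 0, 0.01],
    [0, 0, 0.02],
    [0, 0, 0.034],
    [0, 0, 0.034]
  ]
}}

```text
time: 18.2
tool_pos: [490.2, 441.2, 131.5]
tcp_rot: [3.136, 0.007, 3.091]
contact_force: [-0.9, 0.5, -1.5]
grip_width: 27.6
finger_force: 30.0
```

Request:
{"name": "send_rows", "arguments": {
  "offset": [
    [0, 0, -0.3],
    [0, 0, -0.5],
    [0, 0, -0.5]
  ],
  "delta_rot": [
    [0, 0, 0],
    [0, 0, 0],
    [0, 0, 0]
  ]
}}

```text
time: 18.58
tool_pos: [488.8, 440.0, 187.7]
tcp_rot: [3.14, 0.002, 3.092]
contact_force: [0.3, 0.4, -2.2]
grip_width: 27.2
finger_force: 30.0
```

Request:
{"name": "send_rows", "arguments": {
  "offset": [
    [0, -0.3, 0],
    [-0.05, -0.6, 0],
    [-0.05, -0.92, 0],
    [-0.05, -0.92, 0]
  ],
  "delta_rot": [
    [0, 0, 0],
    [0, 0, 0],
    [0, 0, 0],
    [0, 0, 0]
  ]
}}

```text
time: 19.08
tool_pos: [488.0, 326.4, 185.0]
tcp_rot: [-3.139, -0.004, 3.089]
contact_force: [-1.7, -0.2, -1.6]
grip_width: 28.1
finger_force: 30.0
```

Request:
{"name": "send_rows", "arguments": {
  "offset": [
    [0, -0.3, 0],
    [-0.05, -0.6, 0],
    [-0.05, -0.92, 0],
    [-0.05, -0.92, 0]
  ],
  "delta_rot": [
    [0, 0, 0],
    [0, 0, 0],
    [0, 0, 0],
    [0, 0, 0]
  ]
}}

```text
time: 19.58
tool_pos: [488.7, 217.0, 185.7]
tcp_rot: [-3.141, -0.002, 3.089]
contact_force: [0.2, -0.0, -2.0]
grip_width: 27.7
finger_force: 30.0
```

Request:
{"name": "send_rows", "arguments": {
  "offset": [
    [0, -0.3, 0],
    [-0.05, -0.6, 0],
    [-0.05, -0.92, 0],
    [-0.05, -0.92, 0]
  ],
  "delta_rot": [
    [0, 0, 0],
    [0, 0, 0],
    [0, 0, 0],
    [0, 0, 0]
  ]
}}

```text
time: 20.08
tool_pos: [489.7, 107.0, 186.2]
tcp_rot: [3.141, -0.001, 3.089]
contact_force: [-0.3, 1.3, -0.8]
grip_width: 27.7
finger_force: 30.0
```

Request:
{"name": "send_rows", "arguments": {
  "offset": [
    [0, -0.3, 0],
    [-0.05, -0.6, 0],
    [-0.05, -0.92, 0],
    [-0.05, -0.92, 0],
    [-0.05, -0.92, 0]
  ],
  "delta_rot": [
    [0, 0, 0],
    [0, 0, 0],
    [0, 0, 0],
    [0, 0, 0],
    [0, 0, 0]
  ]
}}

```text
time: 20.7
tool_pos: [490.3, -1.4, 186.6]
tcp_rot: [3.141, -0.001, 3.092]
contact_force: [-0.0, 0.5, -2.3]
grip_width: 27.8
finger_force: 30.0
```

```bash
python3 - <<'E'
from h import *
s=get_obs(); print(s["time"],np.round(s["tool_pos"],1),np.round(s["tcp_rot"],3),s["grip_width"])
c=optics.get_calibration("wrist"); shot("wrist","w_hold"); shot("scene","sc_hold")
for cam in ["scene","wrist"]:
 for d in finder.pinpoint("fuse1",cam)[:4]: print(cam,d)
for d in finder.pinpoint("compartment","wrist")[:2]: print(at_z("wrist",d["uv"],8,c),d)
E
```

```text
20.7 [490.3  -1.4 186.6] [ 3.141e+00 -1.000e-03  3.092e+00] 27.757566441961355
scene {'uv': [358.1, 245.0], 'confidence': 0.8}
wrist {'uv': [315.3, 292.0], 'confidence': 0.95}
[491.6204475   0.9972651   8.       ] {'uv': [319.7, 211.0], 'confidence': 0.88}
```

View pics/w_hold.png

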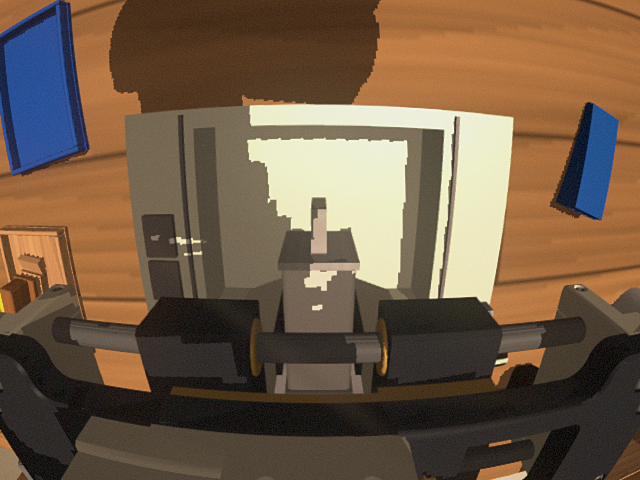

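The wrist view shows the fuse upright in the grip at (318,270), centred over the open compartment. It's clear of the walls at (205,200) and (430,200), so I'm lowering it.

Request:
{"name": "send_rows", "arguments": {
  "offset": [
    [0, 0, 0.3],
    [0, 0, 0.6],
    [0, 0, 0.9],
    [0, 0, 0.9]
  ],
  "delta_rot": [
    [0, 0, 0],
    [0, 0, 0],
    [0, 0, 0],
    [0, 0, 0]
  ]
}}

```text
time: 21.45
tool_pos: [488.4, -2.1, 77.2]
tcp_rot: [3.141, -0.005, 3.092]
contact_force: [-0.5, 0.7, -1.7]
grip_width: 27.9
finger_force: 30.0
```

Request:
{"name": "send_rows", "arguments": {
  "offset": [
    [0, 0, 0.15],
    [0, 0, 0.3],
    [0, 0, 0.4],
    [0, 0, 0.49],
    [0, 0, 0.5],
    [0, 0, 0.5]
  ],
  "delta_rot": [
    [0, 0, 0],
    [0, 0, 0],
    [0, 0, 0],
    [0, 0, 0],
    [0, 0, 0],
    [0, 0, 0]
  ]
}}

```text
time: 22.2
tool_pos: [490.4, -2.8, 19.4]
tcp_rot: [3.142, 0.001, 3.091]
contact_force: [0.3, -0.4, -1.5]
grip_width: 28.1
finger_force: 30.0
```

Request:
{"name": "send_rows", "arguments": {
  "offset": [
    [0, 0, 0.03],
    [0, 0, 0.03]
  ],
  "delta_rot": [
    [0, 0, 0],
    [0, 0, 0]
  ]
}}

```text
time: 22.45
tool_pos: [490.1, -2.8, 15.5]
tcp_rot: [3.141, 0.0, 3.091]
contact_force: [0.4, 0.6, -1.4]
grip_width: 27.9
finger_force: 30.0
```

Request:
{"name": "send_rows", "arguments": {
  "offset": [
    [0, 0, 0],
    [0, 0, 0],
    [0, 0, 0],
    [0, 0, 0]
  ],
  "delta_rot": [
    [0, 0, 0],
    [0, 0, 0],
    [0, 0, 0],
    [0, 0, 0]
  ],
  "grip": 0.7
}}

```text
time: 22.95
tool_pos: [490.2, -2.8, 15.6]
tcp_rot: [3.142, 0.0, 3.091]
contact_force: [0.0, 0.2, -0.7]
grip_width: 62.1
finger_force: 0.0
```

Request:
{"name": "send_rows", "arguments": {
  "offset": [
    [0, 0, -0.3],
    [0, 0, -0.6],
    [0, 0, -1],
    [0, 0, -1]
  ],
  "delta_rot": [
    [0, 0, 0],
    [0, 0, 0],
    [0, 0, 0],
    [0, 0, 0]
  ]
}}

```text
time: 23.45
tool_pos: [492.3, -3.1, 138.9]
tcp_rot: [-3.141, 0.008, 3.091]
contact_force: [-0.1, -0.6, -1.2]
grip_width: 64.3
finger_force: 0.0
```

Request:
{"name": "send_rows", "arguments": {
  "offset": [
    [0, 0, -0.3],
    [0, 0, -0.6],
    [0, 0, -0.6]
  ],
  "delta_rot": [
    [0, 0, 0],
    [0, 0, 0],
    [0, 0, 0]
  ]
}}

```text
time: 23.82
tool_pos: [491.2, -2.9, 209.1]
tcp_rot: [-3.141, 0.004, 3.091]
contact_force: [0.2, 0.6, -0.4]
grip_width: 64.3
finger_force: 0.0
```

```bash
python3 fz.py; python3 - <<'E'
from h import *
for cam in ["top","scene"]:
  shot(cam,cam+"_placed")
  for d in finder.pinpoint("fuse1",cam)[:4]: print(cam,d, at_z(cam,d["uv"],8).round())
E
ls pics
```

```text
23.825 [491.2  -2.9 209.1] [-3.141  0.004  3.091]
0.56 [319.0, 203.0] [492.6, -1.3, 0.0]
0.83 2694 [494.64185    -1.8869187] [ 8.70188127 24.82199136] yaw 3.096168041892241 ((494.40557861328125, -1.0542125701904297), (33.72521209716797, 106.60861206054688), 86.45850372314453)
0.53 616 [ 540.4019  -344.44342] [ 9.50435357 14.49605472] yaw -2.3699567063601177 ((544.33935546875, -348.1737365722656), (47.7255859375, 46.38982391357422), 79.78131866455078)
top {'uv': [285.3, 256.0], 'confidence': 0.42} [490.  -7.   8.]
top {'uv': [450.3, 216.9], 'confidence': 0.23} [ 609. -502.    8.]
scene {'uv': [353.8, 288.9], 'confidence': 0.9} [487.  -1.   8.]
crop0.png
sc_hold.png
scene0.png
scene_placed.png
top0.png
top_open.png
top_placed.png
w1.png
w2.png
w_fuse15.png
w_fuse23.png
w_hold.png
wrist_open.png
```

View pics/scene_placed.png

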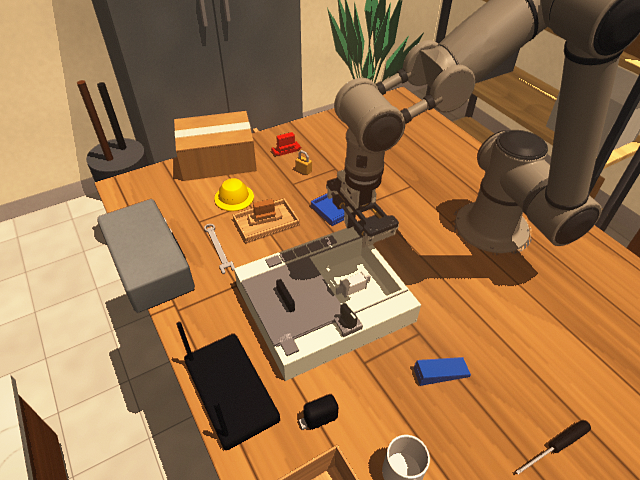

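View pics/top_placed.png

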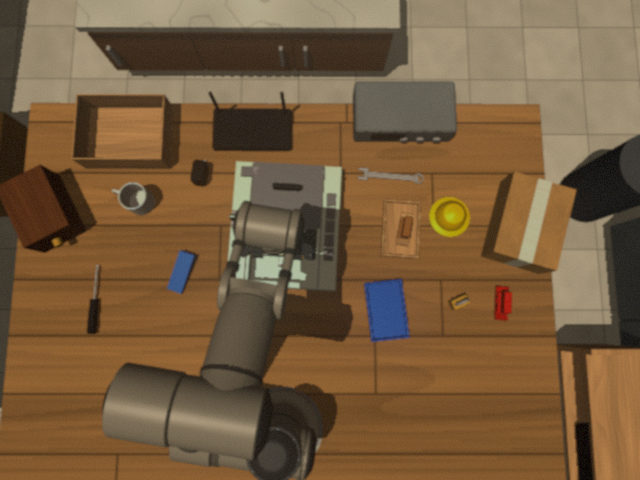

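The top and scene views show the fuse lying in the compartment (scene (348,282)), the door open, and no other fuse anywhere. Next is shutting the door.

Request:
{"name": "send_rows", "arguments": {
  "offset": [
    [-0.15, 0, 0],
    [-0.3, 0, 0],
    [-0.45, 0, 0],
    [-0.6, 0, 0],
    [-0.75, 0, 0],
    [-0.9, 0, 0],
    [-1, 0, 0],
    [-1, 0, 0]
  ],
  "delta_rot": [
    [0, 0, 0.029],
    [0, 0, 0.058],
    [0, 0, 0.087],
    [0, 0, 0.116],
    [0, 0, 0.145],
    [0, 0, 0.174],
    [0, 0, 0.203],
    [0, 0, 0.232]
  ]
}}

```text
time: 25.18
tool_pos: [610.4, -8.9, 206.3]
tcp_rot: [-3.14, -0.0, 1.627]
contact_force: [0.3, -0.2, 0.3]
grip_width: 64.1
finger_force: 0.0
```

Request:
{"name": "send_rows", "arguments": {
  "offset": [
    [-0.02, 0.3, 0.1],
    [-0.02, 0.58, 0.3],
    [-0.02, 0.58, 0.3]
  ],
  "delta_rot": [
    [0, 0, 0.018],
    [0, 0, 0.018],
    [0, 0, 0.018]
  ]
}}

```text
time: 25.55
tool_pos: [679.3, -6.7, 167.1]
tcp_rot: [-3.135, -0.001, 1.521]
contact_force: [-0.6, -0.7, -0.1]
grip_width: 64.2
finger_force: 0.0
```

Request:
{"name": "send_rows", "arguments": {
  "offset": [
    [0, 0, 0.4],
    [0, 0, 0.73],
    [0, 0, 0.73]
  ],
  "delta_rot": [
    [0, 0, 0],
    [0, 0, 0],
    [0, 0, 0]
  ]
}}

```text
time: 25.92
tool_pos: [676.8, -6.6, 81.1]
tcp_rot: [-3.134, -0.001, 1.52]
contact_force: [0.1, 0.1, 0.7]
grip_width: 64.1
finger_force: 0.0
```

Request:
{"name": "send_rows", "arguments": {
  "offset": [
    [0, 0, 0],
    [0, 0, 0],
    [0, 0, 0],
    [0, 0, 0],
    [0, 0, 0],
    [0, 0, 0],
    [0, 0, 0],
    [0, 0, 0]
  ],
  "delta_rot": [
    [0, 0, 0],
    [0, 0, 0],
    [0, 0, 0],
    [0, 0, 0],
    [0, 0, 0],
    [0, 0, 0],
    [0, 0, 0],
    [0, 0, 0]
  ],
  "grip": 0
}}

```text
time: 26.92
tool_pos: [679.8, -6.9, 84.1]
tcp_rot: [3.141, -0.0, 1.52]
contact_force: [2.1, -0.2, 0.9]
grip_width: 13.6
finger_force: 30.0
```

Request:
{"name": "send_rows", "arguments": {
  "offset": [
    [0, -0.12, 0],
    [0, -0.24, 0],
    [0, -0.36, 0],
    [0, -0.48, 0],
    [0, -0.6, 0],
    [0, -0.72, 0],
    [0, -0.84, 0],
    [0, -0.96, 0]
  ],
  "delta_rot": [
    [0, 0, 0],
    [0, 0, 0],
    [0, 0, 0],
    [0, 0, 0],
    [0, 0, 0],
    [0, 0, 0],
    [0, 0, 0],
    [0, 0, 0]
  ]
}}

```text
time: 27.92
tool_pos: [564.5, -0.5, 84.0]
tcp_rot: [3.14, -0.001, 1.52]
contact_force: [2.2, 3.1, -0.2]
grip_width: 13.9
finger_force: 30.0
```

Request:
{"name": "send_rows", "arguments": {
  "offset": [
    [0, -0.12, 0],
    [0, -0.24, 0],
    [0, -0.36, 0],
    [0, -0.42, 0],
    [0, -0.42, 0]
  ],
  "delta_rot": [
    [0, 0, 0],
    [0, 0, 0],
    [0, 0, 0],
    [0, 0, 0],
    [0, 0, 0]
  ]
}}

```text
time: 28.55
tool_pos: [516.3, 2.1, 84.1]
tcp_rot: [3.137, -0.001, 1.52]
contact_force: [9.0, 5.0, -5.0]
grip_width: 14.0
finger_force: 30.0
```

Request:
{"name": "send_rows", "arguments": {
  "offset": [
    [0, 0, 0],
    [0, 0, 0],
    [0, 0, 0],
    [0, 0, 0]
  ],
  "delta_rot": [
    [0, 0, 0],
    [0, 0, 0],
    [0, 0, 0],
    [0, 0, 0]
  ],
  "grip": 0.7
}}

```text
time: 29.05
tool_pos: [514.1, 1.4, 83.9]
tcp_rot: [-3.141, 0.0, 1.52]
contact_force: [0.0, 0.0, 0.5]
grip_width: 49.9
finger_force: 0.0
```

Request:
{"name": "send_rows", "arguments": {
  "offset": [
    [0, 0, -0.4],
    [0, 0, -0.7],
    [0, 0, -0.7]
  ],
  "delta_rot": [
    [0, 0, 0],
    [0, 0, 0],
    [0, 0, 0]
  ]
}}

```text
time: 29.42
tool_pos: [515.8, 1.2, 170.7]
tcp_rot: [3.135, 0.001, 1.52]
contact_force: [-0.5, -0.5, 0.2]
grip_width: 64.0
finger_force: 0.0
```

Request:
{"name": "send_rows", "arguments": {
  "offset": [
    [0.5, 0.28, 0],
    [1, 0.555, 0],
    [1, 0.555, 0],
    [1, 0.555, 0]
  ],
  "delta_rot": [
    [0, 0, -0.014],
    [0, 0, -0.014],
    [0, 0, -0.014],
    [0, 0, -0.014]
  ]
}}

```text
time: 29.92
tool_pos: [586.1, 118.3, 166.5]
tcp_rot: [-3.139, 0.0, 1.61]
contact_force: [1.3, -0.3, 0.1]
grip_width: 64.5
finger_force: 0.0
```

```bash
python3 - <<'E'
from h import *
s=get_obs(); print(s["time"],np.round(s["tool_pos"],1),np.round(s["tcp_rot"],3))
c=optics.get_calibration("wrist"); shot("wrist","w_kn")
for t,z in [("knob_grip",116),("door_handle",96)]:
    for d in finder.pinpoint(t,"wrist")[:2]: print(t,d,at_z("wrist",d["uv"],z,c).round(1))
E
```

```text
29.925 [586.1 118.3 166.5] [-3.139  0.     1.61 ]
knob_grip {'uv': [322.3, 257.4], 'confidence': 0.78} [588.1 120.9 116. ]
door_handle {'uv': [224.1, 382.7], 'confidence': 0.64} [5.142e+02 5.000e-01 9.600e+01]
door_handle {'uv': [488.9, 76.8], 'confidence': 0.2} [691.  239.8  96. ]
```

View pics/w_kn.png

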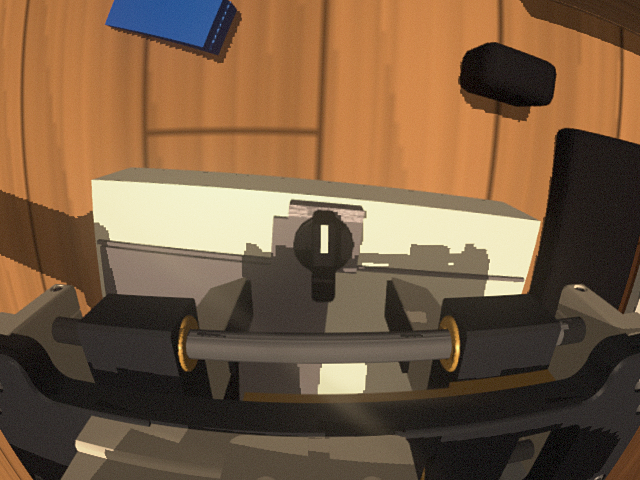

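The wrist view shows the door shut and the knob bar lying along y at (322,250). I'm gripping it and turning it back.

Request:
{"name": "send_rows", "arguments": {
  "offset": [
    [0.015, 0.015, 0.3],
    [0.015, 0.015, 0.55],
    [0.015, 0.015, 0.55]
  ],
  "delta_rot": [
    [0, 0, 0],
    [0, 0, 0],
    [0, 0, 0]
  ]
}}

```text
time: 30.45
tool_pos: [586.6, 118.5, 100.1]
tcp_rot: [-3.136, 0.0, 1.607]
contact_force: [-0.5, 0.7, 0.9]
grip_width: 64.3
finger_force: 0.0
```

Request:
{"name": "send_rows", "arguments": {
  "offset": [
    [0, 0, 0],
    [0, 0, 0],
    [0, 0, 0],
    [0, 0, 0],
    [0, 0, 0],
    [0, 0, 0],
    [0, 0, 0],
    [0, 0, 0]
  ],
  "delta_rot": [
    [0, 0, 0],
    [0, 0, 0],
    [0, 0, 0],
    [0, 0, 0],
    [0, 0, 0],
    [0, 0, 0],
    [0, 0, 0],
    [0, 0, 0]
  ],
  "grip": 0
}}

```text
time: 31.45
tool_pos: [588.8, 119.9, 102.0]
tcp_rot: [3.141, -0.0, 1.608]
contact_force: [2.4, 0.6, -0.2]
grip_width: 14.0
finger_force: 30.0
```

Request:
{"name": "send_rows", "arguments": {
  "offset": [
    [0, 0, 0],
    [0, 0, 0],
    [0, 0, 0],
    [0, 0, 0],
    [0, 0, 0],
    [0, 0, 0],
    [0, 0, 0],
    [0, 0, 0]
  ],
  "delta_rot": [
    [0, 0, -0.028],
    [0, 0, -0.056],
    [0, 0, -0.084],
    [0, 0, -0.112],
    [0, 0, -0.14],
    [0, 0, -0.168],
    [0, 0, -0.196],
    [0, 0, -0.224]
  ]
}}

```text
time: 32.45
tool_pos: [589.0, 120.1, 102.0]
tcp_rot: [3.141, 0.001, 3.021]
contact_force: [2.2, 0.7, -0.4]
grip_width: 13.6
finger_force: 30.0
```

Request:
{"name": "send_rows", "arguments": {
  "offset": [
    [0, 0, 0],
    [0, 0, 0],
    [0, 0, 0]
  ],
  "delta_rot": [
    [0, 0, -0.013],
    [0, 0, -0.013],
    [0, 0, -0.013]
  ]
}}

```text
time: 32.83
tool_pos: [588.9, 120.1, 102.0]
tcp_rot: [3.141, 0.001, 3.096]
contact_force: [5.1, 2.2, -0.9]
grip_width: 14.0
finger_force: 30.0
```

Request:
{"name": "send_rows", "arguments": {
  "offset": [
    [0, 0, 0],
    [0, 0, 0],
    [0, 0, 0],
    [0, 0, 0]
  ],
  "delta_rot": [
    [0, 0, 0],
    [0, 0, 0],
    [0, 0, 0],
    [0, 0, 0]
  ],
  "grip": 0.7
}}

```text
time: 33.33
tool_pos: [588.3, 119.8, 101.9]
tcp_rot: [-3.142, -0.0, 3.097]
contact_force: [0.5, 0.2, -0.0]
grip_width: 49.0
finger_force: 0.0
```

Request:
{"name": "send_rows", "arguments": {
  "offset": [
    [0, 0, -0.4],
    [0, 0, -0.9],
    [0, 0, -1],
    [0, 0, -1]
  ],
  "delta_rot": [
    [0, 0, 0],
    [0, 0, 0],
    [0, 0, 0],
    [0, 0, 0]
  ]
}}

```text
time: 33.83
tool_pos: [588.6, 119.8, 222.5]
tcp_rot: [3.141, 0.001, 3.098]
contact_force: [1.1, -0.7, -0.3]
grip_width: 64.1
finger_force: 0.0
```

Request:
{"name": "send_rows", "arguments": {
  "offset": [
    [0, -0.5, 0],
    [0, -1, 0],
    [0, -1, 0]
  ],
  "delta_rot": [
    [0, 0, 0],
    [0, 0, 0],
    [0, 0, 0]
  ]
}}

```text
time: 34.2
tool_pos: [582.0, -3.9, 219.5]
tcp_rot: [-3.141, -0.004, 3.092]
contact_force: [-0.3, 0.2, -0.5]
grip_width: 64.1
finger_force: 0.0
```

Request:
{"name": "send_rows", "arguments": {
  "offset": [
    [0, -0.5, 0],
    [0, -1, 0],
    [0, -1, 0]
  ],
  "delta_rot": [
    [0, 0, 0],
    [0, 0, 0],
    [0, 0, 0]
  ]
}}

```text
time: 34.58
tool_pos: [577.0, -122.8, 219.7]
tcp_rot: [3.141, -0.003, 3.093]
contact_force: [-0.7, 1.1, -0.7]
grip_width: 64.2
finger_force: 0.0
```

Request:
{"name": "send_rows", "arguments": {
  "offset": [
    [0, -0.5, 0],
    [0, -1, 0],
    [0, -1, 0]
  ],
  "delta_rot": [
    [0, 0, 0],
    [0, 0, 0],
    [0, 0, 0]
  ]
}}

```text
time: 34.95
tool_pos: [572.0, -241.9, 219.8]
tcp_rot: [3.141, -0.003, 3.094]
contact_force: [0.2, -0.4, -0.7]
grip_width: 64.1
finger_force: 0.0
```

Request:
{"name": "send_rows", "arguments": {
  "offset": [
    [0, -0.5, 0],
    [0, -1, 0],
    [0, -1, 0],
    [0, -1, 0]
  ],
  "delta_rot": [
    [0, 0, 0],
    [0, 0, 0],
    [0, 0, 0],
    [0, 0, 0]
  ]
}}

```text
time: 35.45
tool_pos: [567.8, -357.4, 220.7]
tcp_rot: [3.139, -0.002, 3.099]
contact_force: [-0.2, 0.5, 1.0]
grip_width: 64.6
finger_force: 0.0
```

```bash
cat > bl.py <<'E'
from h import *
s=get_obs(); print(s["time"],np.round(s["tool_pos"],1),np.round(s["tcp_rot"],3))
c=optics.get_calibration("wrist"); shot("wrist","w_bl%d"%s["time"])
for t,z in [("block",6),("tray",0)]:
  for d in finder.pinpoint(t,"wrist")[:3]:
    print(t,round(d["confidence"],2),np.round(d["uv"]).tolist(),np.round(at_z("wrist",d["uv"],z,c),1).tolist())
  for d in finder.silhouettes(t,"wrist")[:2]:
    v,u=np.nonzero(d["region"]); zz=15
    w=np.array([at_z("wrist",(a,b),zz,c)[:2] for a,b in zip(u,v)],dtype=np.float32)
    print(t,round(d["confidence"],2),len(u),w.mean(0),cv2.minAreaRect(w))
E
python3 bl.py
```

```text
35.45 [ 567.8 -357.4  220.7] [ 3.139e+00 -2.000e-03  3.099e+00]
block 0.9 [68.0, 39.0] [354.6, -636.1, 6.0]
block 0.62 [316.0, 206.0] [571.9, -358.8, 6.0]
block 0.79 3527 [ 570.17975 -359.21954] ((571.6980590820312, -359.28887939453125), (38.245338439941406, 100.49093627929688), 77.92902374267578)
block 0.61 915 [584.02716  -94.217964] ((584.3306884765625, -94.0952377319336), (38.64405822753906, 44.287715911865234), 88.20033264160156)
tray 0.65 [322.0, 206.0] [573.8, -352.3, 0.0]
tray 0.84 6111 [ 391.16418 -297.02032] ((391.76605224609375, -294.70855712890625), (61.37447738647461, 115.8338623046875), 1.6007016897201538)
tray 0.7 909 [488.65472  -88.856255] ((488.6720886230469, -88.2989273071289), (36.61445999145508, 42.74778747558594), 86.11222839355469)
```

```bash
cp pics/w_bl35.png pics/v.png; python3 - <<'E'
import cv2
i=cv2.imread("pics/w_bl35.png")[90:330,200:440]; cv2.imwrite("pics/crop_bl.png",cv2.resize(i,None,fx=2.4,fy=2.4,interpolation=2))
E
```

```text
(no output)
```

View pics/crop_bl.png

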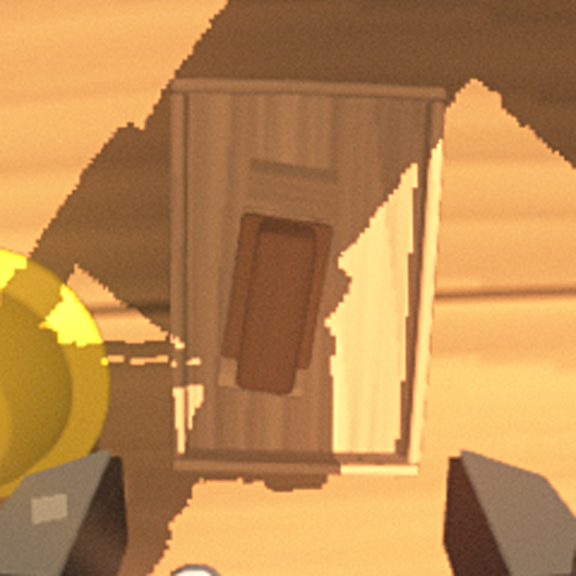

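The crop shows the wooden block in the bamboo tray, turned about -0.2 rad, with its rib from crop (290,220) to (265,390). I'm grasping it.

Request:
{"name": "send_rows", "arguments": {
  "offset": [
    [-0.03, -0.01, 0.3],
    [-0.03, -0.01, 0.6],
    [-0.03, -0.01, 0.9],
    [-0.03, -0.01, 0.9]
  ],
  "delta_rot": [
    [0, 0, 0.026],
    [0, 0, 0.026],
    [0, 0, 0.026],
    [0, 0, 0.026]
  ]
}}

```text
time: 36.2
tool_pos: [569.6, -359.2, 111.1]
tcp_rot: [3.138, -0.006, 2.935]
contact_force: [-0.9, 0.5, 0.3]
grip_width: 64.5
finger_force: 0.0
```

Request:
{"name": "send_rows", "arguments": {
  "offset": [
    [0, 0, 0.2],
    [0, 0, 0.4],
    [0, 0, 0.55],
    [0, 0, 0.6],
    [0, 0, 0.6]
  ],
  "delta_rot": [
    [0, 0, 0],
    [0, 0, 0],
    [0, 0, 0],
    [0, 0, 0],
    [0, 0, 0]
  ]
}}

```text
time: 36.83
tool_pos: [571.2, -361.2, 42.5]
tcp_rot: [-3.141, 0.001, 2.934]
contact_force: [-0.4, -0.3, 0.5]
grip_width: 64.3
finger_force: 0.0
```

Request:
{"name": "send_rows", "arguments": {
  "offset": [
    [0, 0, 0],
    [0, 0, 0],
    [0, 0, 0],
    [0, 0, 0],
    [0, 0, 0],
    [0, 0, 0]
  ],
  "delta_rot": [
    [0, 0, 0],
    [0, 0, 0],
    [0, 0, 0],
    [0, 0, 0],
    [0, 0, 0],
    [0, 0, 0]
  ],
  "grip": 0
}}

```text
time: 37.58
tool_pos: [570.9, -361.0, 41.9]
tcp_rot: [3.141, 0.0, 2.934]
contact_force: [-0.3, 0.5, 0.1]
grip_width: 21.8
finger_force: 30.0
```

Request:
{"name": "send_rows", "arguments": {
  "offset": [
    [0, 0, -0.2],
    [0, 0, -0.5],
    [0, 0, -0.8],
    [0, 0, -1],
    [0, 0, -1]
  ],
  "delta_rot": [
    [0, 0, 0],
    [0, 0, -0.012],
    [0, 0, -0.025],
    [0, 0, -0.025],
    [0, 0, -0.025]
  ]
}}

```text
time: 38.2
tool_pos: [571.6, -361.7, 163.7]
tcp_rot: [-3.139, 0.003, 3.091]
contact_force: [0.5, 0.7, -1.7]
grip_width: 21.9
finger_force: 30.0
```

Request:
{"name": "send_rows", "arguments": {
  "offset": [
    [0.2, 0.3, 0],
    [0.4, 0.6, 0],
    [0.68, 0.935, 0],
    [0.68, 0.935, 0]
  ],
  "delta_rot": [
    [0, 0, 0],
    [0, 0, 0],
    [0, 0, 0],
    [0, 0, 0]
  ]
}}

```text
time: 38.7
tool_pos: [491.6, -241.1, 159.8]
tcp_rot: [3.137, -0.006, 3.093]
contact_force: [-0.3, -0.2, -1.1]
grip_width: 22.1
finger_force: 30.0
```

Request:
{"name": "send_rows", "arguments": {
  "offset": [
    [0.2, 0.3, 0],
    [0.4, 0.6, 0],
    [0.68, 0.935, 0],
    [0.68, 0.935, 0],
    [0.68, 0.935, 0]
  ],
  "delta_rot": [
    [0, 0, 0],
    [0, 0, 0],
    [0, 0, 0],
    [0, 0, 0],
    [0, 0, 0]
  ]
}}

```text
time: 39.33
tool_pos: [420.1, -129.5, 161.8]
tcp_rot: [-3.141, 0.001, 3.091]
contact_force: [0.1, -0.5, -2.2]
grip_width: 21.9
finger_force: 30.0
```

```bash
python3 - <<'E'
from h import *
s=get_obs(); print(s["time"],np.round(s["tool_pos"],1),np.round(s["tcp_rot"],3),s["grip_width"])
c=optics.get_calibration("wrist"); shot("wrist","w_pre")
for t,z in [("row_front",70),("block",126)]:
  for d in finder.pinpoint(t,"wrist")[:2]: print(t,d,at_z("wrist",d["uv"],z,c).round(1))
E
```

```text
39.325 [ 420.1 -129.5  161.8] [-3.141e+00  1.000e-03  3.091e+00] 21.87320365170909
block {'uv': [315.5, 267.4], 'confidence': 0.87} [ 418.6 -130.2  126. ]
```

View pics/w_pre.png

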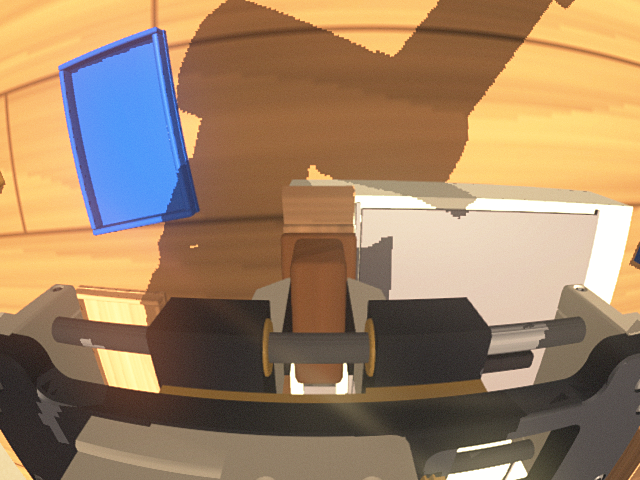

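The wrist view shows the block held square at (320,290) over the bare deck before the row. I'm lowering it gently.

Request:
{"name": "send_rows", "arguments": {
  "offset": [
    [0, 0, 0.15],
    [0, 0, 0.3],
    [0, 0, 0.4],
    [0, 0, 0.4]
  ],
  "delta_rot": [
    [0, 0, 0],
    [0, 0, 0],
    [0, 0, 0],
    [0, 0, 0]
  ]
}}

```text
time: 39.98
tool_pos: [418.9, -128.9, 113.1]
tcp_rot: [3.141, -0.002, 3.091]
contact_force: [0.1, 0.5, -2.0]
grip_width: 21.5
finger_force: 30.0
```

Request:
{"name": "send_rows", "arguments": {
  "offset": [
    [0, 0, 0.02],
    [0, 0, 0.04],
    [0, 0, 0.06],
    [0, 0, 0.06]
  ],
  "delta_rot": [
    [0, 0, 0],
    [0, 0, 0],
    [0, 0, 0],
    [0, 0, 0]
  ]
}}

```text
time: 40.48
tool_pos: [419.2, -128.7, 106.7]
tcp_rot: [3.142, 0.0, 3.091]
contact_force: [0.4, 0.3, -1.6]
grip_width: 21.7
finger_force: 30.0
```

Request:
{"name": "send_rows", "arguments": {
  "offset": [
    [0, 0, 0.01],
    [0, 0, 0.02],
    [0, 0, 0.02],
    [0, 0, 0.02]
  ],
  "delta_rot": [
    [0, 0, 0],
    [0, 0, 0],
    [0, 0, 0],
    [0, 0, 0]
  ]
}}

```text
time: 40.98
tool_pos: [419.4, -128.8, 105.2]
tcp_rot: [-3.141, 0.001, 3.091]
contact_force: [-2.4, 1.9, 9.8]
grip_width: 21.9
finger_force: 30.0
```

Request:
{"name": "send_rows", "arguments": {
  "offset": [
    [0, 0, 0.01],
    [0, 0, 0.025],
    [0, 0, 0.025]
  ],
  "delta_rot": [
    [0, 0, 0],
    [0, 0, 0],
    [0, 0, 0]
  ]
}}

```text
time: 41.35
tool_pos: [419.4, -128.7, 102.4]
tcp_rot: [-3.141, 0.001, 3.091]
contact_force: [-3.9, 2.2, 12.1]
grip_width: 21.5
finger_force: 30.0
```

Request:
{"name": "send_rows", "arguments": {
  "offset": [
    [-0.05, 0, 0],
    [-0.1, 0, 0],
    [-0.15, 0, 0],
    [-0.2, 0, 0],
    [-0.25, 0, 0],
    [-0.3, 0, 0],
    [-0.35, 0, 0],
    [-0.4, 0, 0]
  ],
  "delta_rot": [
    [0, 0, 0],
    [0, 0, 0],
    [0, 0, 0],
    [0, 0, 0],
    [0, 0, 0],
    [0, 0, 0],
    [0, 0, 0],
    [0, 0, 0]
  ]
}}

```text
time: 42.35
tool_pos: [465.9, -131.0, 102.2]
tcp_rot: [-3.142, -0.002, 3.092]
contact_force: [-8.6, 1.2, 12.6]
grip_width: 21.8
finger_force: 30.0
```

Request:
{"name": "send_rows", "arguments": {
  "offset": [
    [-0.055, 0, 0],
    [-0.11, 0, 0],
    [-0.165, 0, 0],
    [-0.22, 0, 0],
    [-0.275, 0, 0],
    [-0.33, 0, 0],
    [-0.385, 0, 0],
    [-0.44, 0, 0]
  ],
  "delta_rot": [
    [0, 0, 0],
    [0, 0, 0],
    [0, 0, 0],
    [0, 0, 0],
    [0, 0, 0],
    [0, 0, 0],
    [0, 0, 0],
    [0, 0, 0]
  ]
}}

```text
time: 43.35
tool_pos: [517.6, -133.5, 102.1]
tcp_rot: [3.141, -0.005, 3.092]
contact_force: [-11.7, 0.4, 12.8]
grip_width: 22.2
finger_force: 30.0
```

Request:
{"name": "send_rows", "arguments": {
  "offset": [
    [-0.055, 0, 0],
    [-0.11, 0, 0],
    [-0.165, 0, 0],
    [-0.22, 0, 0],
    [-0.275, 0, 0],
    [-0.33, 0, 0],
    [-0.385, 0, 0],
    [-0.44, 0, 0]
  ],
  "delta_rot": [
    [0, 0, 0],
    [0, 0, 0],
    [0, 0, 0],
    [0, 0, 0],
    [0, 0, 0],
    [0, 0, 0],
    [0, 0, 0],
    [0, 0, 0]
  ]
}}

```text
time: 44.35
tool_pos: [571.6, -136.5, 102.7]
tcp_rot: [-3.141, -0.002, 3.091]
contact_force: [-8.1, 0.3, 12.5]
grip_width: 21.9
finger_force: 30.0
```

```bash
python3 - <<'E'
from h import *
s=get_obs(); print(np.round(s["tool_pos"],1),np.round(s["contact_force"],1),np.round(s["moment"],2))
c=optics.get_calibration("wrist"); shot("wrist","w_mid")
for d in finder.pinpoint("block","wrist")[:2]: print(d,at_z("wrist",d["uv"],70,c).round(1))
E
```

```text
[ 571.6 -136.5  102.7] [-8.1  0.3 12.5] [ 0.13  1.49 -0.05]
{'uv': [314.9, 268.8], 'confidence': 0.89} [ 569.6 -137.5   70. ]
```

View pics/w_mid.png

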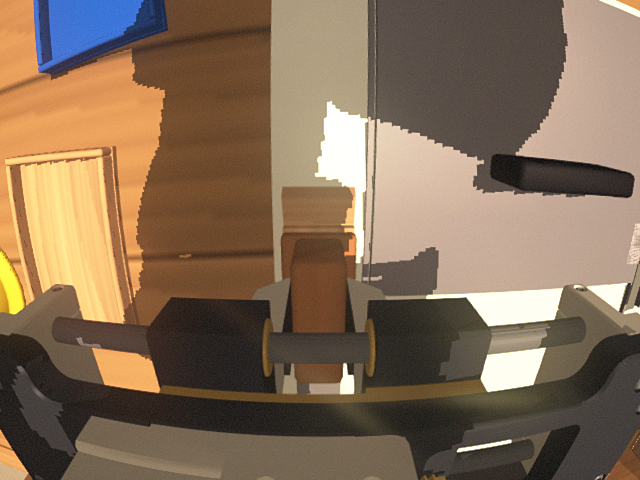

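The wrist view shows the block still square and seated at (320,290). The deck behind it at (320,150) is smooth, with the passed clips flush, so the sweep continues.

Request:
{"name": "send_rows", "arguments": {
  "offset": [
    [-0.055, 0, 0],
    [-0.11, 0, 0],
    [-0.165, 0, 0],
    [-0.22, 0, 0],
    [-0.275, 0, 0],
    [-0.33, 0, 0],
    [-0.385, 0, 0],
    [-0.44, 0, 0]
  ],
  "delta_rot": [
    [0, 0, 0],
    [0, 0, 0],
    [0, 0, 0],
    [0, 0, 0],
    [0, 0, 0],
    [0, 0, 0],
    [0, 0, 0],
    [0, 0, 0]
  ]
}}

```text
time: 45.45
tool_pos: [624.4, -139.3, 102.9]
tcp_rot: [-3.141, -0.002, 3.091]
contact_force: [-9.0, 0.3, 11.8]
grip_width: 21.7
finger_force: 30.0
```

Request:
{"name": "send_rows", "arguments": {
  "offset": [
    [-0.055, 0, 0],
    [-0.11, 0, 0],
    [-0.165, 0, 0],
    [-0.22, 0, 0],
    [-0.275, 0, 0],
    [-0.33, 0, 0],
    [-0.385, 0, 0],
    [-0.44, 0, 0]
  ],
  "delta_rot": [
    [0, 0, 0],
    [0, 0, 0],
    [0, 0, 0],
    [0, 0, 0],
    [0, 0, 0],
    [0, 0, 0],
    [0, 0, 0],
    [0, 0, 0]
  ]
}}

```text
time: 46.45
tool_pos: [677.3, -142.0, 103.3]
tcp_rot: [-3.141, -0.001, 3.091]
contact_force: [-8.3, 0.4, 12.1]
grip_width: 21.8
finger_force: 30.0
```

Request:
{"name": "send_rows", "arguments": {
  "offset": [
    [-0.05, 0, 0],
    [-0.1, 0, 0],
    [-0.1, 0, 0]
  ],
  "delta_rot": [
    [0, 0, 0],
    [0, 0, 0],
    [0, 0, 0]
  ]
}}

```text
time: 46.82
tool_pos: [689.9, -142.7, 103.4]
tcp_rot: [-3.141, 0.0, 3.091]
contact_force: [-5.5, 1.1, 11.4]
grip_width: 21.8
finger_force: 30.0
```

Request:
{"name": "send_rows", "arguments": {
  "offset": [
    [0, 0, -0.2],
    [0, 0, -0.4],
    [0, 0, -0.6],
    [0, 0, -0.6]
  ],
  "delta_rot": [
    [0, 0, 0],
    [0, 0, 0],
    [0, 0, 0],
    [0, 0, 0]
  ]
}}

```text
time: 47.32
tool_pos: [691.0, -142.6, 175.2]
tcp_rot: [-3.141, 0.004, 3.091]
contact_force: [-0.5, -1.1, -1.9]
grip_width: 21.7
finger_force: 30.0
```

Request:
{"name": "send_rows", "arguments": {
  "offset": [
    [0.2, -0.3, 0],
    [0.3, -0.6, 0],
    [0.445, -0.9, 0],
    [0.445, -0.9, 0]
  ],
  "delta_rot": [
    [0, 0, 0],
    [0, 0, 0],
    [0, 0, 0],
    [0, 0, 0]
  ]
}}

```text
time: 47.82
tool_pos: [629.3, -250.2, 171.5]
tcp_rot: [3.141, -0.003, 3.087]
contact_force: [-0.4, 0.9, -2.4]
grip_width: 21.8
finger_force: 30.0
```

Request:
{"name": "send_rows", "arguments": {
  "offset": [
    [0.2, -0.3, 0],
    [0.3, -0.6, 0],
    [0.445, -0.9, 0],
    [0.445, -0.9, 0],
    [0.445, -0.9, 0]
  ],
  "delta_rot": [
    [0, 0, 0],
    [0, 0, 0],
    [0, 0, 0],
    [0, 0, 0],
    [0, 0, 0]
  ]
}}

```text
time: 48.45
tool_pos: [572.7, -351.6, 172.2]
tcp_rot: [3.14, -0.001, 3.092]
contact_force: [-0.6, 0.2, -1.8]
grip_width: 21.8
finger_force: 30.0
```

```bash
python3 - <<'E'
from h import *
s=get_obs(); print(s["time"],np.round(s["tool_pos"],1),np.round(s["tcp_rot"],3),s["grip_width"])
c=optics.get_calibration("wrist"); w=shot("wrist","w_tr"); sc=shot("scene","sc_tr")
for d in finder.pinpoint("tray","wrist")[:3]: print("tray",d,at_z("wrist",d["uv"],0,c).round(1))
for d in finder.pinpoint("tray","scene")[:2]: print("tray sc",d,at_z("scene",d["uv"],0).round(1))
a=cv2.resize(sc[200:320,220:420,::-1],(800,480),interpolation=2); cv2.imwrite("pics/crop_row.png",a)
E
```

```text
48.45 [ 572.7 -351.6  172.2] [ 3.140e+00 -1.000e-03  3.092e+00] 21.80732793148928
tray sc {'uv': [264.6, 222.5], 'confidence': 0.93} [ 576.2 -351.9    0. ]
tray sc {'uv': [341.0, 206.8], 'confidence': 0.89} [ 340.9 -297.1    0. ]
```

View pics/crop_row.png

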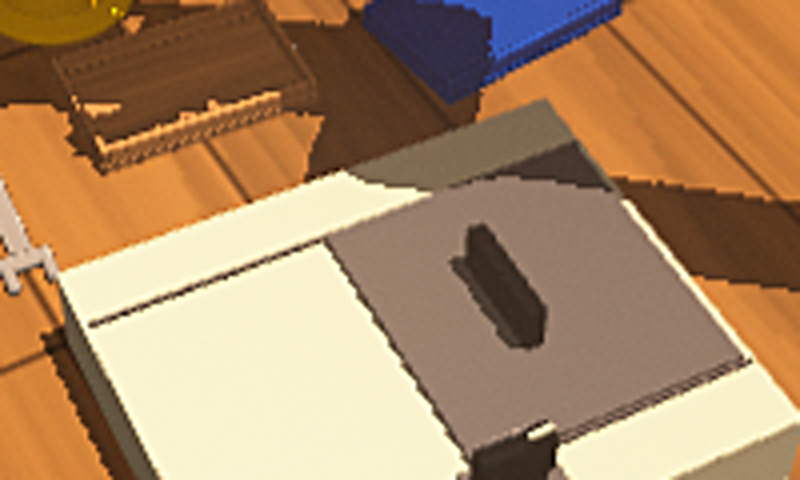

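View pics/w_tr.png

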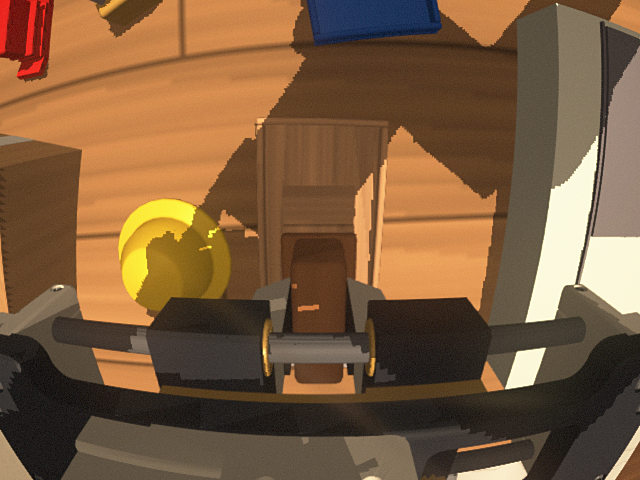

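The scene crop shows the whole clip row flush along (300,230), the door shut and the knob back along x. The wrist view shows the block centred over the bamboo tray at (320,230). I'm lowering it.

Request:
{"name": "send_rows", "arguments": {
  "offset": [
    [0, 0, 0.2],
    [0, 0, 0.4],
    [0, 0, 0.6],
    [0, 0, 0.8],
    [0, 0, 0.9],
    [0, 0, 0.9]
  ],
  "delta_rot": [
    [0, 0, 0],
    [0, 0, 0],
    [0, 0, 0],
    [0, 0, 0],
    [0, 0, 0],
    [0, 0, 0]
  ]
}}

```text
time: 49.4
tool_pos: [572.5, -352.1, 64.6]
tcp_rot: [3.141, -0.001, 3.092]
contact_force: [-0.1, 0.0, -0.9]
grip_width: 21.7
finger_force: 30.0
```

Request:
{"name": "send_rows", "arguments": {
  "offset": [
    [0, 0, 0.05],
    [0, 0, 0.1],
    [0, 0, 0.15],
    [0, 0, 0.17],
    [0, 0, 0.17]
  ],
  "delta_rot": [
    [0, 0, 0],
    [0, 0, 0],
    [0, 0, 0],
    [0, 0, 0],
    [0, 0, 0]
  ]
}}

```text
time: 50.02
tool_pos: [572.4, -352.7, 44.7]
tcp_rot: [3.141, -0.0, 3.091]
contact_force: [-1.2, 0.4, -1.7]
grip_width: 21.7
finger_force: 30.0
```

Request:
{"name": "send_rows", "arguments": {
  "offset": [
    [0, 0, 0.01],
    [0, 0, 0.02],
    [0, 0, 0.02]
  ],
  "delta_rot": [
    [0, 0, 0],
    [0, 0, 0],
    [0, 0, 0]
  ]
}}

```text
time: 50.4
tool_pos: [572.5, -352.7, 42.4]
tcp_rot: [3.141, -0.0, 3.091]
contact_force: [-1.5, 0.5, -2.1]
grip_width: 21.9
finger_force: 30.0
```

Request:
{"name": "send_rows", "arguments": {
  "offset": [
    [0, 0, 0],
    [0, 0, 0],
    [0, 0, 0],
    [0, 0, 0]
  ],
  "delta_rot": [
    [0, 0, 0],
    [0, 0, 0],
    [0, 0, 0],
    [0, 0, 0]
  ],
  "grip": 0.7
}}

```text
time: 50.9
tool_pos: [572.5, -352.8, 42.6]
tcp_rot: [-3.142, 0.0, 3.091]
contact_force: [1.1, 0.6, -0.4]
grip_width: 57.1
finger_force: 0.0
```

Request:
{"name": "send_rows", "arguments": {
  "offset": [
    [0, 0, -0.2],
    [0, 0, -0.5],
    [0, 0, -0.8],
    [0, 0, -1],
    [0, 0, -1]
  ],
  "delta_rot": [
    [0, 0, 0],
    [0, 0, 0],
    [0, 0, 0],
    [0, 0, 0],
    [0, 0, 0]
  ]
}}

```text
time: 51.52
tool_pos: [573.4, -353.4, 164.8]
tcp_rot: [-3.139, 0.004, 3.091]
contact_force: [0.3, -0.2, -0.0]
grip_width: 64.2
finger_force: 0.0
```

Request:
{"name": "send_rows", "arguments": {
  "offset": [
    [0, 0, -0.4],
    [0, 0, -0.6],
    [0, 0, -0.6]
  ],
  "delta_rot": [
    [0, 0, 0],
    [0, 0, 0],
    [0, 0, 0]
  ]
}}

```text
time: 51.9
tool_pos: [572.9, -353.0, 235.0]
tcp_rot: [-3.14, 0.002, 3.091]
contact_force: [0.0, 0.6, -0.7]
grip_width: 64.1
finger_force: 0.0
```

```bash
python3 bl.py | grep -v tray; ls pics/w_bl*
```

```text
51.9 [ 572.9 -353.   235. ] [-3.140e+00  2.000e-03  3.091e+00]
block 0.78 [317.0, 197.0] [571.8, -353.7, 6.0]
block 0.75 [71.0, 40.0] [355.3, -636.9, 6.0]
block 0.77 3415 [ 571.1908  -351.36667] ((572.4266357421875, -351.6689453125), (39.88676452636719, 98.52932739257812), 87.80416870117188)
block 0.58 3431 [ 350.4271  -648.26984] ((353.0423583984375, -653.28662109375), (87.65340423583984, 101.71751403808594), 84.51152801513672)
pics/w_bl35.png
pics/w_bl51.png
```

The block's footprint measures about 40 x 99 mm at (572,-352), so it's upright in the tray. Everything is clear of the gripper, and I'm handing in.

```bash
python3 -c "
from plant import ticket; print(ticket.close_job())"
```

```text
the job is handed in; nothing more can be done
None
```

I handed the job in after about 52 s of robot time, and no verdict came back: the one fuse present is in the compartment, the door is shut, the knob is locked, all five clips look flush after one sweep at about 12 N, and the block is upright in the bamboo tray.

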